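Fit a filter in the bench extractor and start it

TASK

Fit the fresh filter in the dust extractor on the cobbler's bench: take it by its grip tab, lay it on the sloping bed and slide it up under the two spring clips until it is fully home against the stop and both clips have snapped down behind its top rim. Then let go of it and switch the extractor on by pushing its switch handle over, away from the robot. Leave the iron last, the sole, the hammer and the glue tin where they are.

Things in the scene. Friction and masses are not known exactly. Their poses are not given: they have to be found in the camera images.
- filter: flat filter cassette, aluminium frame round a pale pleated panel: 160 mm long (own x), 120 wide (own y), 15 thick (own z), about 0.2 kg. Origin: centre of its underside. The +x end, which goes in first, is a rim 14 mm wide and 15 high with a round nose; behind it the panel's top lies lower, at z = 8 mm. Grip tab at the -x end. It starts flat on the bench, tab up
- filter_tab (a point): middle of the top edge of the filter's grip tab: an aluminium plate upright on the frame, 10 mm thick (along the filter's x), 64 mm wide (along y), rising from z = 15 to z = 47 mm; at filter x = -68, y = 0, z = 47 mm, so 12 mm from the filter's -x edge
- filter_rim (a point): middle of the filter's leading (+x) end, 80 mm from its origin, level with its underside
- bed: steel bed of the grey wedge-shaped extractor (fixed, 285 x 194 mm, 197 high at the back), sloping up away from the robot at 30 degrees. Frame: in the bed's surface, x up the slope, y across it to the left, z square out of it. Origin: where the filter's origin lies when home, the filter's axes then agreeing with these. 166 mm wide between cheeks 9 mm high; runs from x = -164 mm to the stop at x = +80
- bed_stop (a point): foot of the stop face at the top of the bed, in the middle (bed x = +80 mm); the face is square to the bed and 16 mm high. The filter is home when its leading end touches it. On its axes see bed. The bed is smooth: a filter let go on it before the clips hold it slides down
- guide_mouth (a point): on the bed's midline, 75 mm below the stop (bed x = +5 mm), where the side guides begin: from here to the stop they leave a channel 125 mm wide and 12 mm deep; from here down to bed x = -23 mm they flare out to about 138 mm; farther down the bed is open and flat
- clip_mouth (a point): on the bed's midline, 50 mm below the stop (bed x = +30 mm), under the free edges of the clips' lead-in lips, which are there 19 mm off the bed. The lips slope down towards the stop at 24 degrees to the noses. Lay the filter down with its leading end below this line (filter origin at bed x = -52 mm or less), then slide it up
- clip_left (a joint): lift of the left spring clip, rad: 0 with nothing under it, about 0.15 while its nose rides on the filter's leading rim, about 0.03 when snapped down onto the panel behind the rim, where it keeps the filter from sliding back. A steel strip 24 mm wide, hinged above the stop. The spring presses with 2 to 3 N at the nose; sliding the filter under both clips takes about 6 to 12 N
- clip_right (a joint): the same for the right spring clip
- clip_left_nose (a point): underside of the left clip's rounded nose (radius 5 mm): at rest 6.5 mm off the bed, 21 mm below the stop face, 32 mm left of the midline
- clip_right_nose (a point): the same on the right clip, 32 mm right of the midline
- switch (a joint): angle of the extractor's power switch handle, rad: 0 = off, leaning towards the robot; 0.9 = on, leaning away. It swings about a line parallel to the bed's y axis, stays where it is left, and takes 1 to 2 N at its tip
- switch_tip (a point): centre of the rounded end (radius 8.5 mm) of the switch's black bat handle, 60 mm from its pivot. It stands on the control pod right of the bed; pivot 144 mm above the bench and straight above point pod_top. Off, this point is 26 mm nearer the robot (along the slope's level direction) than the pivot and 54 mm above it; on, 26 mm beyond it
- pod_top (a point): middle of the flat top of the control pod on the extractor's right side: 130 mm above the bench, 110 mm long and 66 mm wide; the switch stands on it
- last: cast-iron shoe last, 156 mm high: a foot about 160 mm long on a stem above a flat bar base; leave it alone. Origin: centre of its underside
- sole: black rubber shoe sole, 270 mm long, 94 wide, 10 thick, with a heel; leave it alone. Origin: middle of its underside
- hammer: hammer with a wooden handle, 250 mm long; leave it alone. Origin: on the bench under the middle of its length
- glue_tin: round tin, 84 mm across, 110 high; leave it alone. Origin: centre of its underside
Mind the look-alikes: they are no part of the job. Leave any blue or pink look-alike of the filter alone.

How it is judged (in metres and radians):
On the way, in this order (a step that is already met when the one before it is completed fails the run):
1. both clips ride up on the filter's top rim (value of joint each of clip_left, clip_right above 0.1 rad and x of filter in the frame of bed above -0.045 m and z of filter in the frame of bed below 0.008 m), for 0.02 s.
2. the filter is home against the stop and both clips have snapped down behind its rim (x of filter in the frame of bed above -0.006 m and z of filter in the frame of bed below 0.005 m and value of joint each of clip_left, clip_right below 0.07 rad), for 0.2 s.
3. the extractor is switched on (value of joint switch above 0.75 rad), for 0.1 s.
At the end, for the whole second after the job is handed in: The filter lies flat on the bed within 6 mm of the stop (flat within 0.06 rad, 5 mm), square to the channel within 0.08 rad and at rest, both clips are down behind its rim (lift under 0.07 rad) and the switch is over to on (above 0.75 rad) (all of step 2 and x of filter in the frame of bed below 0.006 m and z of filter in the frame of bed above -0.005 m and angle between the z axis of filter and the z axis of bed, either way round below 0.06 rad and angle between the x axis of filter and the x axis of bed, either way round below 0.08 rad and value of joint switch above 0.75 rad and linear speed of filter below 0.01 m/s); the robot touches nothing.
It fails at once if the last, sole, hammer or glue tin is pushed more than 30 mm from its place (distance of any of last, sole, hammer, glue_tin from where it was at the start of the episode above 0.03 m).
It also fails if it takes over 51 s, if anything falls off the work surface, if the arm or the gripper's body presses on something with over 40 N, if the wrist force passes 120 N, or if a joint passes its speed limit or range.

ROBOT

A 6-joint arm with a two-finger parallel gripper is mounted at the origin on the work surface. World frame = base frame: x ahead of the robot, y to its left, z up, the work surface at z = 0. Lengths are in m, angles in degrees, forces in N, time in s.
With the tool pointing down it reaches from about 0.35 to 0.875 m from the base axis. Payload 4.2 kg.
Tool frame: the origin (TCP) lies midway between the tips of the shut fingers; the grasp point (between the pads) lies r.grasp_offset behind it (r.grasp_offset is the distance from the TCP to the grasp point, in m); z points along the fingers, y is the direction in which the jaws open and shut (so a half turn about z gives the same grasp; the last joint's range is limited). The gripper opens to 87 mm and grips with 3 to 60 N. Pads are 19 mm wide; open, the fingers measure 117 mm over their backs; the gripper's body (75 mm by 190 mm) begins 51 mm behind the grasp point.
Start: joints at [-62.475, 22.042, 0.453, 0, -68.411, -14.817], TCP at [0.138, -0.61, 0.189] pointing down, gripper open.
Joint ranges: [-179.83, 179.83], [-69.29, 118.12], [-61.27, 80.66], [-181.25, 117.63], [-171.15, -9.14], [-177.46, 177.46]. Speed limits (degrees/s): [159.86, 159.86, 180, 180, 180, 180].

INTERFACE

Orientations are given as a 3x3 rotation matrix whose columns are the frame's x, y, z axes.
In Python, from station import sense, optics, r gives the robot as it stands. The module is installed in compiled form; this text tells all that it offers.
- The arm moves only by the tool servo_tool, never from a script. Its argument "deltas" is a list of rows, each an object with "slide": the shift along the tool's x, y, z in units of 25 mm (1.0 is 25 mm), a list of three; "spin": the turn about the tool's z in units of 8 degrees (1.0 is 8 degrees). A call has 1 to 10 rows; each row shifts and turns the pose as measured when the row begins, along the tool's axes as they then stand; what a row does not reach is not made up. A row lasts 1/10 s, in which the tool goes at most 50 mm and 8.59 degrees, less where a joint would pass 70% of its speed; a pose out of reach is approached as far as the arm can. A call is refused whole if a number of a shift passes 1 or a number of a turn 1, either way. A call with a gripper value outside its range is refused whole. "gripper" is the closure in counts, from 0 (fully open) to 255 (shut), set as the call begins (left out, the last holds). The fingers move at their own pace and stop on an object; the grip force is fixed at half the most. Time passes only in rows, so rows that do not move let the fingers close. It gives the time, the measured TCP pose, the force and the opening at its end, in the units of the state.
- sense(): the state, without advancing time (a new reading comes with each control period).
- optics.capture(name): name is "scene" or "top" or "wrist"; returns a dict with "frame" (480x640x3 uint8, red, green, blue), "camera_matrix" (3x3 intrinsics, pixels), "k1" (the pictures are not rectified: a ray, as slopes to the right and down, at radius r is drawn at 1 + k1 r^2 times it, then the intrinsics apply), "eye" and "rotation" of the camera in the world. Camera axes: x right, y down, z forward; pixel columns grow to the right and rows downward; lengths in m; the calibration is good to about 2 mm. A picture is of the moment at which its call begins. There is no depth.
- r.finish_job(): hands the job in, once; it reports no verdict.
The state is a dict: "time_s": time; "joints": joint angles; "joint_velocities": joint speeds; "effort": joint torques, N m; "tcp_pos": TCP position; "ee_rot": TCP orientation; "wrist_force": force on the tool from outside, world axes, zero at the start; "moment": the same for the moment, N m; "gripper_width": opening from 0.0 (shut) to 1.0 (fully open).
Only numpy, scipy, OpenCV 4.12 (cv2) and the standard library are available. Lean on these libraries where they do the work, as an engineer would, in place of code of your own. Each camera call takes 0.05 s, during which the arm holds its last target.

## Working session

There is one attempt and no reset: what is moved stays moved. The work goes in short steps, Python scripts to look and compute and a tool call to move; the robot and the scene stay as the last step left them, time stands still between calls to the robot, and variables do not carry over. Pictures are saved under pics/ and viewed, and the job is handed in when it is done.

Besides the shell and the picture viewer there is one more tool, called after ">>>" as a command line: name --argument value ..., lists and objects as JSON in quotes. servo_tool: Moves the arm, as the interface text tells. Its arguments: {"type":"object","properties":{"deltas":{"type":"array"},"gripper":{"type":"number"}},"required":["deltas"]}

```bash
mkdir -p pics
python3 - <<'E'
from station import sense, optics, r
import cv2
print(sense(), r.grasp_offset)
for n in ["scene","top","wrist"]:
    c=optics.capture(n); cv2.imwrite(f"pics/{n}0.png",c["frame"][:,:,::-1])
    print(n,c["camera_matrix"],c["k1"],c["eye"],c["rotation"])
E
```

```text
{'time_s': 0.0, 'joints': array([-6.24748259e+01,  2.20915352e+01,  3.79709385e-01, -2.88986020e-02,
       -6.84122729e+01, -1.48179384e+01]), 'joint_velocities': array([-0.06591673,  0.01909969, -0.0648811 ,  0.00746185, -0.04997872,
        0.02854727]), 'effort': array([ 1.43294223e-03, -3.90668535e+01,  1.87407517e+01,  4.21995789e+00,
        1.10582571e-02, -1.61040357e-04]), 'tcp_pos': array([ 0.1373583, -0.6090187,  0.1877513]), 'ee_rot': array([[-9.75547658e-01, -2.19787226e-01, -5.85029243e-04],
       [-2.19787982e-01,  9.75545321e-01,  2.13746621e-03],
       [ 1.00934770e-04,  2.21378256e-03, -9.99997544e-01]]), 'wrist_force': array([-0.25141251, -0.38458485, -0.05445867]), 'moment': array([-0.00673236,  0.02797131,  0.03321216]), 'gripper_width': 0.9976345752501481} 0.0187
scene [[599.31762092   0.         314.87246179]
 [  0.         599.31762092 244.06149357]
 [  0.           0.           1.        ]] -0.19673658984146605 [1.073975   0.95629378 1.13031973] [[-0.85475825  0.36085746 -0.37305527]
 [ 0.51896891  0.58352052 -0.62463996]
 [-0.00772058 -0.72752024 -0.68604277]]
top [[580.06058522   0.         312.83186066]
 [  0.         580.06058522 244.8420334 ]
 [  0.           0.           1.        ]] -0.09779486199570273 [0.31054335 0.02017183 1.5240119 ] [[-0.02325836 -0.98712918  0.1582246 ]
 [-0.99949759  0.02636859  0.01758593]
 [-0.02153175 -0.15773609 -0.98724653]]
wrist [[429.69878203   0.         317.01886216]
 [  0.         429.69878203 238.79918753]
 [  0.           0.           1.        ]] -0.08266922903579987 [ 0.06314329 -0.62565211  0.38482134] [[-0.2198543   0.93740446  0.27006844]
 [ 0.97553164  0.21084955  0.06229353]
 [ 0.00145042  0.27715581 -0.96082389]]
```

View pics/scene0.png

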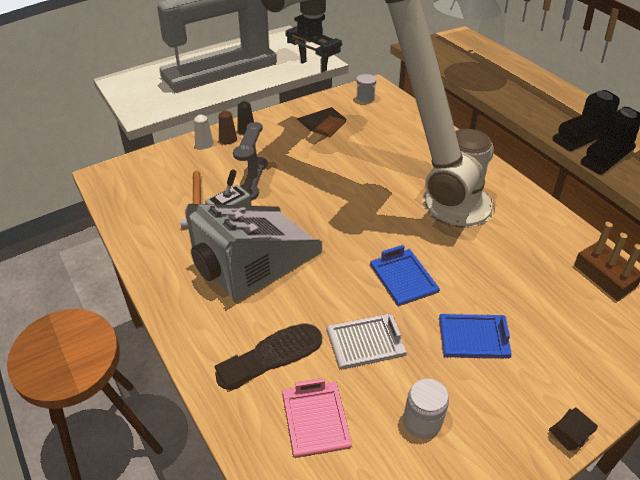

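View pics/top0.png

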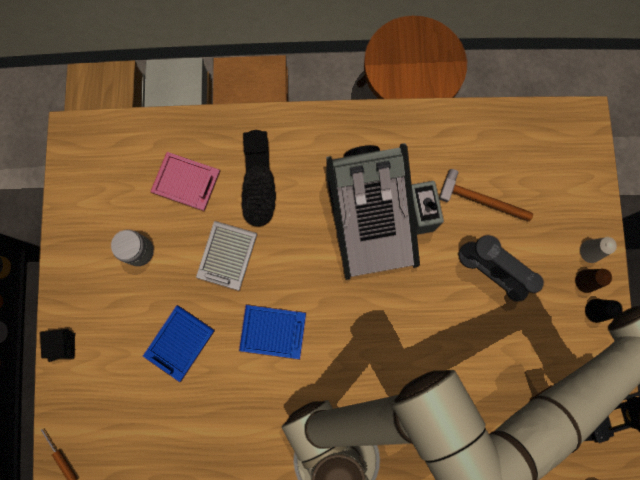

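View pics/wrist0.png

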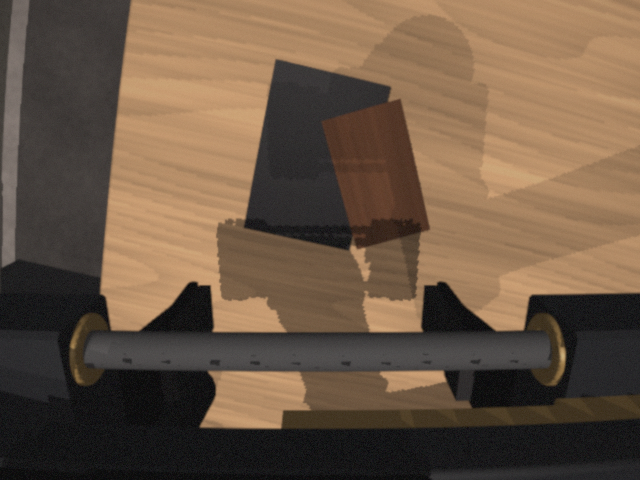

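The aluminium, pale pleated cassette is the filter: top image (227,255), scene image (366,340). The blue ones at top (180,343) and (273,331) and the pink one at top (186,181) are look-alikes. I'll enlarge the filter and the extractor.

Run:
```python
import cv2
s=cv2.imread("pics/scene0.png"); t=cv2.imread("pics/top0.png")
def crop(im,x,y,w,h,k,n): cv2.imwrite(n,cv2.resize(im[y:y+h,x:x+w],None,fx=k,fy=k,interpolation=cv2.INTER_CUBIC))
crop(s,320,305,100,75,8,"pics/f_s.png"); crop(t,187,212,80,80,7,"pics/f_t.png")
crop(s,175,165,155,140,5,"pics/b_s.png"); crop(t,315,135,145,145,5,"pics/b_t.png")
```

```text
(no output)
```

View pics/f_s.png

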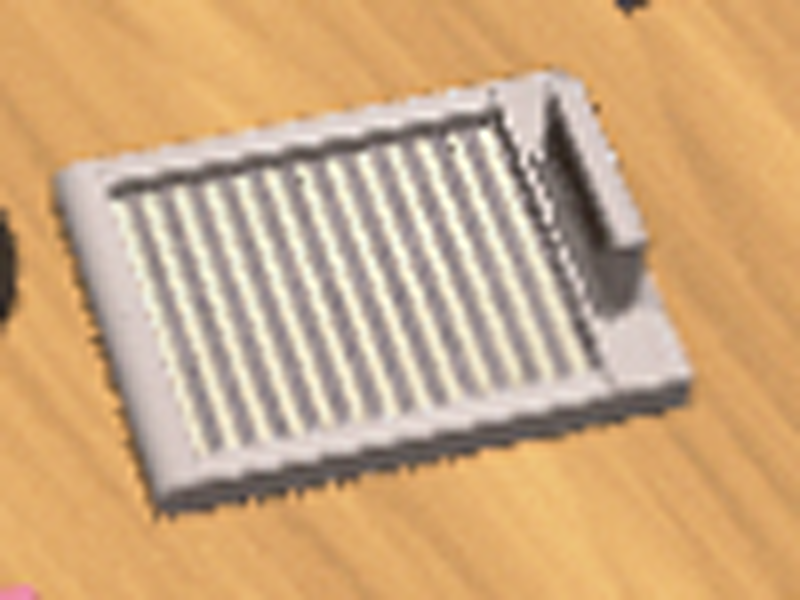

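View pics/f_t.png

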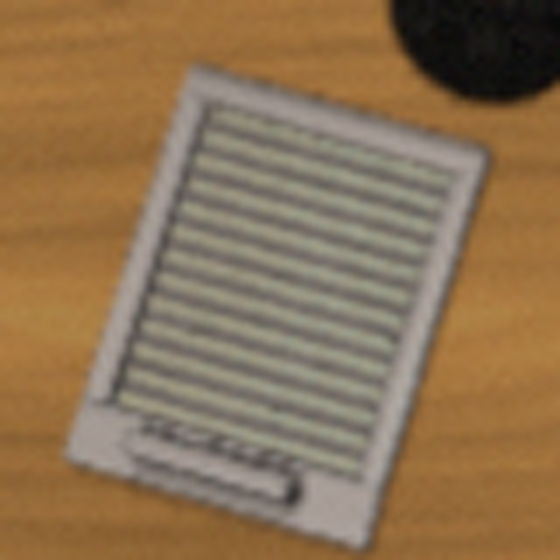

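View pics/b_s.png

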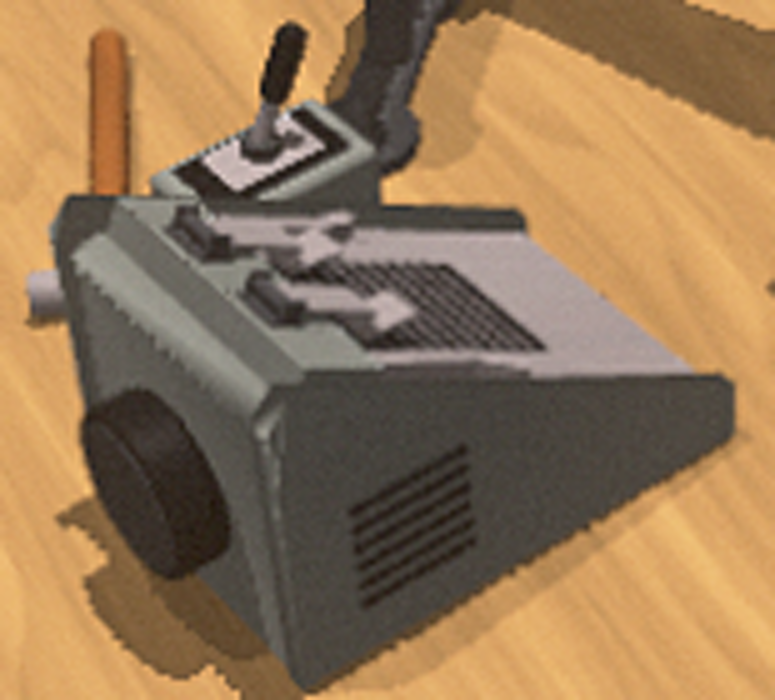

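View pics/b_t.png

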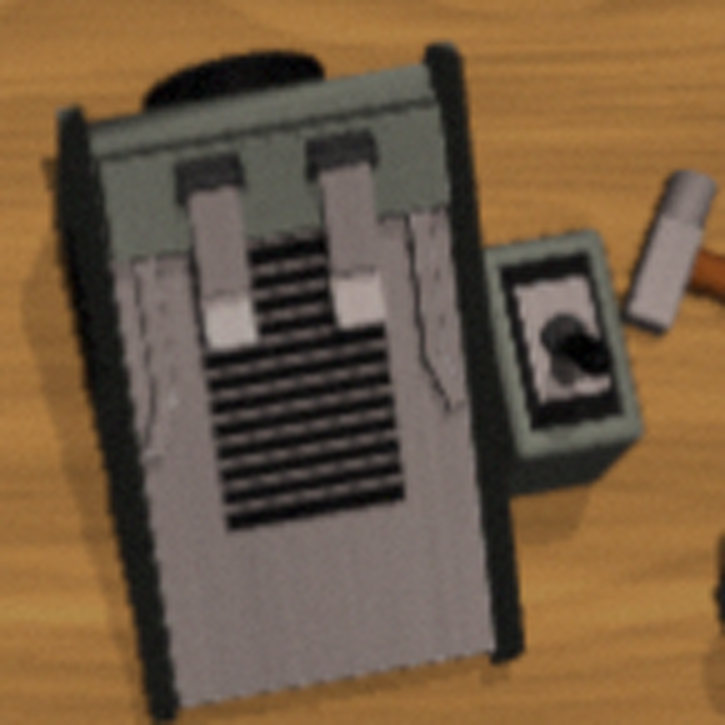

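```bash
cat > h.py <<'E'
import numpy as np, cv2, json
from scipy.optimize import least_squares
def proj(c,P):
    P=np.atleast_2d(P); q=(P-np.array(c["eye"]))@np.array(c["rotation"])
    s=q[:,:2]/q[:,2:]; r2=(s**2).sum(1,keepdims=True); s=s*(1+c["k1"]*r2)
    K=np.array(c["camera_matrix"]); return s*[K[0,0],K[1,1]]+K[:2,2]
def ray(c,uv):
    K=np.array(c["camera_matrix"]); d=np.array([c["k1"],0,0,0,0.])
    s=cv2.undistortPoints(np.array(uv,float).reshape(-1,1,2),K,d).reshape(-1,2)
    return np.c_[s,np.ones(len(s))]@np.array(c["rotation"]).T
def tri(cs,uvs):
    A=np.zeros((3,3));b=np.zeros(3)
    for c,u in zip(cs,uvs):
        d=ray(c,u)[0]; d/=np.linalg.norm(d); M=np.eye(3)-np.outer(d,d); A+=M; b+=M@c["eye"]
    return np.linalg.solve(A,b)
def Rz(a): c,s=np.cos(a),np.sin(a); return np.array([[c,-s,0],[s,c,0],[0,0,1]])
S=np.array([[np.cos(np.pi/6),0,-.5],[0,1,0],[.5,0,np.cos(np.pi/6)]])
def bedT(p): return np.array([p[0],p[1],p[2]]), Rz(p[3])@S
E
cat > fit.py <<'E'
from h import *
from station import optics
T=optics.capture("top"); C=optics.capture("scene")
t=np.array([187,212]); s=np.array([320,305])
M=[(80,60,8,0,192,70),(80,-60,8,0,490,148),(-80,60,15,0,67,455),(-80,-60,15,0,365,548),
   (-80,60,15,1,690,378),(-80,-60,15,1,572,73),(-73,32,47,1,645,237),(-73,-32,47,1,575,78)]
def res(p,full=False):
    o=[]
    for x,y,z,k,u,v in M:
        P=Rz(p[2])@[x/1e3,y/1e3,z/1e3]+[p[0],p[1],0]
        uv=np.array([u,v])/(7 if k==0 else 8)+(t if k==0 else s)
        o.append(proj(C if k else T,P)[0]-uv)
    return np.array(o) if full else np.ravel(o)
f=least_squares(res,[.5,.25,0],loss="soft_l1"); print("filter",f.x,np.degrees(f.x[2])); print(res(f.x,True).round(1))
t2=np.array([315,135]);s2=np.array([175,165])
B=[(-164,83,0,0,178,706),(-164,-83,0,0,495,652),(30,44,19,0,208,350),(30,20,19,0,258,345),(30,-20,19,0,338,328),(30,-44,19,0,385,320),
 (80,83,16,0,112,260),(80,-83,16,0,450,212),(-23,69,6,0,150,457),(-23,-69,6,0,457,408),
 (30,44,19,1,388,332),(30,20,19,1,416,312)]
def resb(p,full=False):
    O,R=bedT(p); o=[]
    for x,y,z,k,u,v in B:
        uv=np.array([u,v])/5+(s2 if k else t2)
        o.append(proj(C if k else T,R@[x/1e3,y/1e3,z/1e3]+O)[0]-uv)
    return np.array(o) if full else np.ravel(o)
b=least_squares(resb,[.6,0,.13,-.1],loss="soft_l1"); print("bed",b.x,np.degrees(b.x[3])); print(resb(b.x,True).round(1))
tip=tri([T,C],[np.array([597,353])/5+t2,np.array([292,36])/5+s2]); print("tip",tip)
json.dump(dict(filter=list(f.x),bed=list(b.x),tip=list(tip)),open("fit.json","w"))
print("bed low z",(bedT(b.x)[1]@[-.164,0,0]+bedT(b.x)[0]),"stop",(bedT(b.x)[1]@[.08,0,0]+bedT(b.x)[0]))
# overlay
O,R=bedT(b.x)
for n,c in (("top",T),("scene",C)):
    im=cv2.resize(c["frame"][:,:,::-1],None,fx=4,fy=4,interpolation=cv2.INTER_CUBIC)
    def line(Ps,col):
        q=(proj(c,np.array(Ps))*4+1.5).astype(int); cv2.polylines(im,[q.reshape(-1,1,2)],True,col,1)
    for x0,x1,y,z in [(-164,80,83,0),(-23,-23,69,0),(5,80,62.5,0),(30,30,44,19),(30,30,20,19)]:
        line([R@np.array([a,b_,z])/1e3+O if 0 else R@(np.array([a,b_,z])/1e3)+O for a,b_ in [(x0,y),(x1,y),(x1,-y),(x0,-y)]],(0,0,255))
    Rf=Rz(f.x[2])
    for z,x0,x1,y in [(0,-80,80,60),(15,-80,80,60),(47,-73,-63,32)]:
        line([Rf@(np.array([a,b_,z])/1e3)+[f.x[0],f.x[1],0] for a,b_ in [(x0,y),(x1,y),(x1,-y),(x0,-y)]],(0,255,0))
    line([tip,tip+[0,0,-.054]],(255,0,255))
    a=(np.array([185,130,460,300]) if n=="top" else np.array([170,170,425,380]))*4
    cv2.imwrite(f"pics/ov_{n}.png",cv2.resize(im[a[1]:a[3],a[0]:a[2]],None,fx=.72,fy=.72,interpolation=cv2.INTER_AREA))
E
python3 fit.py
```

```text
filter [ 0.53258944  0.2773416  -0.32193723] -18.44564460206189
[[ 0.3 -1.8]
 [ 0.  -0.2]
 [-1.6 -0.3]
 [-1.2 -0.2]
 [ 0.2 -0.5]
 [-0.9 -1.2]
 [ 0.5 -0.2]
 [ 0.6 -1.2]]
bed [ 0.61897287 -0.11107551  0.10119822  0.14466981] 8.288969281508116
[[ 0.  -0. ]
 [-0.8 -0. ]
 [ 0.2  0.3]
 [-0.2 -0.3]
 [-0.2  0.4]
 [-0.   0.3]
 [ 0.7  1.2]
 [ 0.2 -0.5]
 [ 4.  -0.9]
 [-3.4 -0.3]
 [ 5.2  0.3]
 [-5.9 -0.6]]
tip [ 0.60706183 -0.24202322  0.19745972]
bed low z [ 0.47842839 -0.13155109  0.01919822] stop [ 0.68753115 -0.10108741  0.14119822]
```

View pics/ov_top.png

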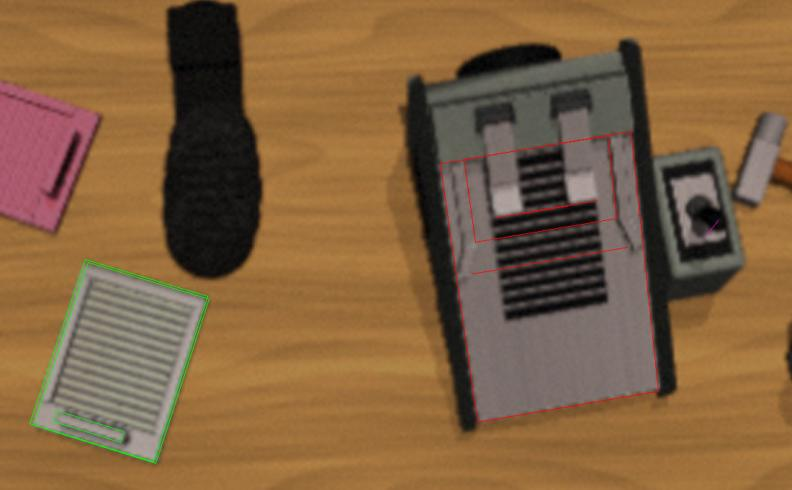

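View pics/ov_scene.png

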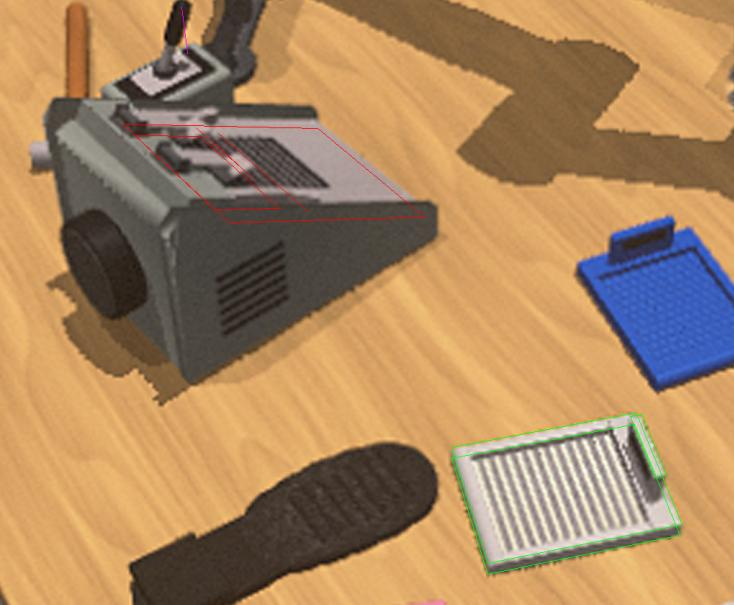

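Run:
```python
import cv2
s=cv2.imread("pics/scene0.png")
cv2.imwrite("pics/b_s2.png",cv2.resize(s[195:250,200:300],None,fx=8,fy=8,interpolation=cv2.INTER_CUBIC))
```

```text
(no output)
```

View pics/b_s2.png

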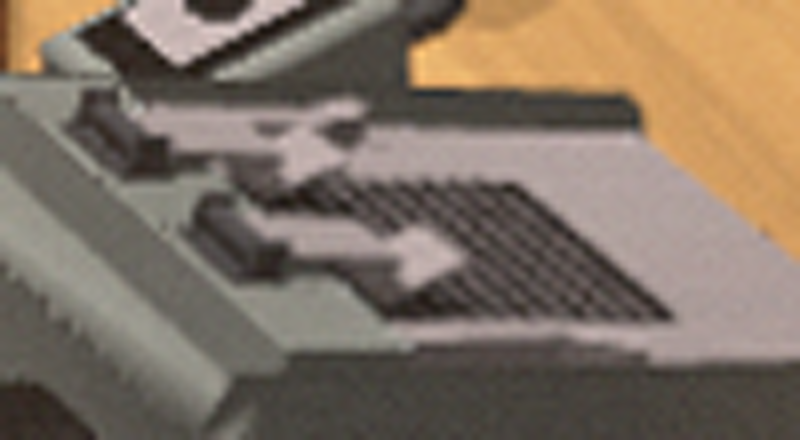

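```bash
python3 - <<'E'
s=open("fit.py").read()
s=s.replace("(-23,69,6,0,150,457),(-23,-69,6,0,457,408),\n (30,44,19,1,388,332),(30,20,19,1,416,312)]",
 "*[(x,y,z,1,(u/8+25)*5,(v/8+30)*5) for x,y,z,u,v in [(30,20,19,430,225),(30,44,19,465,258),(30,-44,19,315,125),(30,-20,19,352,158),(-164,-83,0,640,132)]]]")
open("fit.py","w").write(s)
E
python3 fit.py
```

```text
filter [ 0.53258944  0.2773416  -0.32193723] -18.44564460206189
[[ 0.3 -1.8]
 [ 0.  -0.2]
 [-1.6 -0.3]
 [-1.2 -0.2]
 [ 0.2 -0.5]
 [-0.9 -1.2]
 [ 0.5 -0.2]
 [ 0.6 -1.2]]
bed [ 0.61657209 -0.10990599  0.11365609  0.14777282] 8.466758910929478
[[-0.   0.5]
 [-0.4  0.2]
 [-0.   0.2]
 [-0.3 -0.5]
 [-0.2  0.1]
 [ 0.1  0.1]
 [ 0.3  1. ]
 [ 0.3 -1. ]
 [-0.8 -0.1]
 [ 0.5  0.6]
 [-0.8 -0.2]
 [-0.1  0.3]
 [ 0.5 -0.6]]
tip [ 0.60706183 -0.24202322  0.19745972]
bed low z [ 0.47609182 -0.13081759  0.03165609] stop [ 0.68509905 -0.09970521  0.15365609]
```

View pics/ov_scene.png

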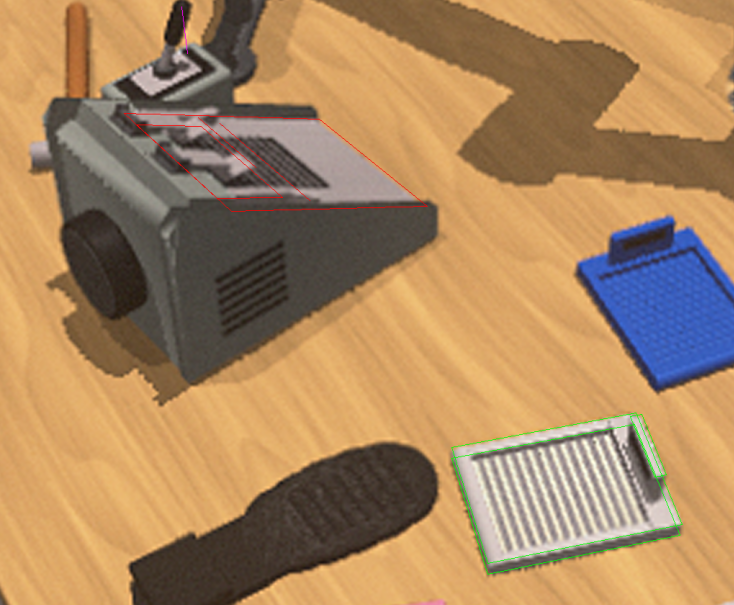

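>>> servo_tool --deltas '[{"slide": [0, 0, -1], "spin": 0.97}, {"slide": [0, 0, -1], "spin": 0.97}, {"slide": [0, 0, -1], "spin": 0.97}, {"slide": [0, 0, -1], "spin": 0.97}, {"slide": [0, 0, 0], "spin": 0}]' --gripper 0

```text
time_s: 0.85
tcp_pos: [0.1371, -0.6088, 0.2906]
ee_rot: [[-0.942, 0.336, -0.002], [0.336, 0.942, 0.004], [0.003, 0.003, -1.0]]
wrist_force: [-0.6, 0.2, 0.6]
gripper_width: 1.0
```

```bash
cat > go.py <<'E'
import sys; from h import *
from station import sense
def show(target=None,yaw=None):
    s=sense(); R=s["ee_rot"]; p=s["tcp_pos"]
    print("t",s["time_s"],"p",p.round(4),"yazim",np.degrees(np.arctan2(R[1,1],R[0,1])).round(2),"tilt",np.degrees(R[:2,2]).round(2),"F",s["wrist_force"].round(1),"M",s["moment"].round(2),"w",round(s["gripper_width"],3))
    if target is not None: print("units",(R.T@(np.array(target)-p)/.025).round(2))
    if yaw is not None: print("spin",((np.degrees(np.arctan2(R[1,1],R[0,1]))-yaw+90)%180-90)/8)
if __name__=="__main__":
    a=[float(x) for x in sys.argv[1:]]
    show(a[:3] if len(a)>2 else None, a[3] if len(a)>3 else None)
E
python3 go.py 0.46 -0.15 0.30 71.55; python3 go.py 0.468 0.299 0.30 71.55
```

```text
t 0.85 p [ 0.1371 -0.6088  0.2906] yazim 70.39 tilt [-0.11  0.24] F [-0.6  0.2  0.6] M [-0.11 -0.04 -0.02] w 1.0
units [-6.01 21.62 -0.32]
spin -0.144574159204522
t 0.85 p [ 0.1371 -0.6088  0.2906] yazim 70.39 tilt [-0.11  0.24] F [-0.6  0.2  0.6] M [-0.11 -0.04 -0.02] w 1.0
units [-0.28 38.65 -0.25]
spin -0.144574159204522
```

>>> servo_tool --deltas '[{"slide": [-0.3, 1, 0], "spin": 0}, {"slide": [-0.3, 1, 0], "spin": 0}, {"slide": [-0.3, 1, 0], "spin": 0}, {"slide": [-0.3, 1, 0], "spin": 0}, {"slide": [-0.3, 1, 0], "spin": 0}, {"slide": [-0.3, 1, 0], "spin": 0}, {"slide": [-0.3, 1, 0], "spin": 0}, {"slide": [-0.3, 1, 0], "spin": 0}, {"slide": [-0.3, 1, 0], "spin": 0}, {"slide": [-0.3, 1, 0], "spin": 0}]'

```text
time_s: 1.85
tcp_pos: [0.2928, -0.3888, 0.2833]
ee_rot: [[-0.945, 0.327, -0.005], [0.327, 0.945, 0.013], [0.009, 0.011, -1.0]]
wrist_force: [0.3, -0.3, 0.1]
gripper_width: 0.997
```

>>> servo_tool --deltas '[{"slide": [-0.3, 1, 0], "spin": 0}, {"slide": [-0.3, 1, 0], "spin": 0}, {"slide": [-0.3, 1, 0], "spin": 0}, {"slide": [-0.3, 1, 0], "spin": 0}, {"slide": [-0.3, 1, 0], "spin": 0}, {"slide": [-0.3, 1, 0], "spin": 0}, {"slide": [-0.3, 1, 0], "spin": 0}, {"slide": [-0.3, 1, 0], "spin": 0}, {"slide": [-0.3, 1, 0], "spin": 0}, {"slide": [-0.3, 1, 0], "spin": 0}]'

```text
time_s: 2.85
tcp_pos: [0.4455, -0.1638, 0.2787]
ee_rot: [[-0.95, 0.312, -0.012], [0.312, 0.95, 0.019], [0.017, 0.015, -1.0]]
wrist_force: [-0.1, 0.4, 0.0]
gripper_width: 1.004
```

```bash
python3 go.py 0.468 0.299 0.30 71.55
```

```text
t 2.85 p [ 0.4455 -0.1638  0.2787] yazim 71.81 tilt [-0.67  1.11] F [-0.1  0.4  0. ] M [-0.08 -0.12 -0.03] w 1.004
units [ 4.93 17.88 -0.5 ]
spin 0.032325264605130855
```

>>> servo_tool --deltas '[{"slide": [0.28, 1, -0.1], "spin": 0}, {"slide": [0.28, 1, -0.1], "spin": 0}, {"slide": [0.28, 1, -0.1], "spin": 0}, {"slide": [0.28, 1, -0.1], "spin": 0}, {"slide": [0.28, 1, -0.1], "spin": 0}, {"slide": [0.28, 1, -0.1], "spin": 0}, {"slide": [0.28, 1, -0.1], "spin": 0}, {"slide": [0.28, 1, -0.1], "spin": 0}, {"slide": [0.28, 1, -0.1], "spin": 0}, {"slide": [0.28, 1, -0.1], "spin": 0}]'

```text
time_s: 3.85
tcp_pos: [0.4521, 0.1061, 0.3013]
ee_rot: [[-0.954, 0.298, -0.023], [0.297, 0.955, 0.02], [0.028, 0.012, -1.0]]
wrist_force: [0.6, 0.6, 0.2]
gripper_width: 1.001
```

>>> servo_tool --deltas '[{"slide": [0.28, 1, 0], "spin": 0}, {"slide": [0.28, 1, 0], "spin": 0}, {"slide": [0.28, 1, 0], "spin": 0}, {"slide": [0.28, 1, 0], "spin": 0}, {"slide": [0.28, 1, 0], "spin": 0}, {"slide": [0.28, 1, 0], "spin": 0}, {"slide": [0.28, 1, 0], "spin": 0}, {"slide": [0, 0, 0], "spin": 0}]'

```text
time_s: 4.65
tcp_pos: [0.4527, 0.2969, 0.2985]
ee_rot: [[-0.959, 0.282, -0.031], [0.282, 0.959, 0.017], [0.034, 0.008, -0.999]]
wrist_force: [-0.7, 0.7, -0.4]
gripper_width: 1.0
```

```bash
python3 go.py 0.468 0.299 0.20 71.55
python3 - <<'E'
from station import optics; from h import *
c=optics.capture("wrist"); im=c["frame"][:,:,::-1].copy()
f=json.load(open("fit.json"))["filter"]; Rf=Rz(f[2])
for z,x0,x1,y in [(0,-80,80,60),(15,-80,80,60),(47,-73,-63,32)]:
    P=[Rf@(np.array([a,b,z])/1e3)+[f[0],f[1],0] for a,b in [(x0,y),(x1,y),(x1,-y),(x0,-y)]]
    cv2.polylines(im,[proj(c,np.array(P)).astype(int).reshape(-1,1,2)],True,(0,255,0),1)
cv2.imwrite("pics/w1.png",im)
E
```

```text
t 4.65 p [0.4527 0.2969 0.2985] yazim 73.6 tilt [-1.76  1.  ] F [-0.7  0.7 -0.4] M [-0.13 -0.08  0.03] w 1.0
units [-0.7   0.22  3.92]
spin 0.25609797004240953
```

View pics/w1.png

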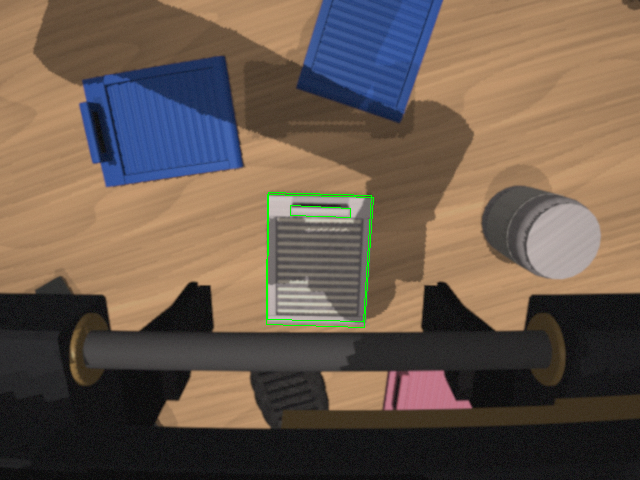

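Run:
```python
import cv2
s=cv2.imread("pics/w1.png")
cv2.imwrite("pics/w1c.png",cv2.resize(s[185:335,255:385],None,fx=5,fy=4,interpolation=cv2.INTER_CUBIC))
```

```text
(no output)
```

View pics/w1c.png

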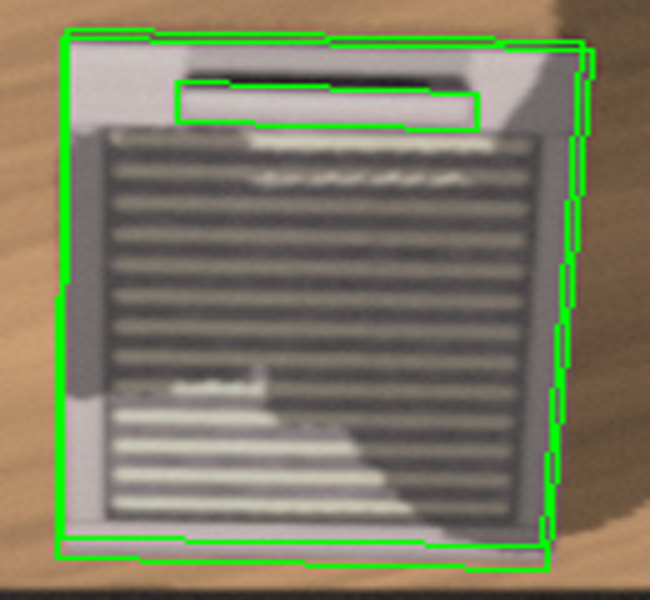

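>>> servo_tool --deltas '[{"slide": [-0.42, 0.1, 1], "spin": 0.13}, {"slide": [-0.42, 0.1, 1], "spin": 0.13}, {"slide": [0, 0, 1], "spin": 0}, {"slide": [0, 0, 1], "spin": 0}, {"slide": [0, 0, 1], "spin": 0}, {"slide": [0, 0, 1], "spin": 0}, {"slide": [0, 0, 1], "spin": 0}, {"slide": [0, 0, 0.8], "spin": 0}, {"slide": [0, 0, 0], "spin": 0}]'

```text
time_s: 5.6
tcp_pos: [0.4676, 0.2887, 0.0959]
ee_rot: [[-0.948, 0.317, -0.031], [0.317, 0.948, 0.016], [0.035, 0.006, -0.999]]
wrist_force: [-0.5, 0.1, 0.0]
gripper_width: 1.006
```

```bash
python3 go.py 0.4684 0.2990 0.021 71.55
```

```text
t 5.6 p [0.4676 0.2887 0.0959] yazim 71.52 tilt [-1.8   0.93] F [-0.5  0.1  0. ] M [-0.06 -0.09 -0.01] w 1.006
units [-0.    0.38  3.  ]
spin -0.0037986740410485
```

>>> servo_tool --deltas '[{"slide": [0, 0.38, 0.5], "spin": 0}, {"slide": [0, 0, 0.8], "spin": 0}, {"slide": [0, 0, 0.8], "spin": 0}, {"slide": [0, 0, 0.6], "spin": 0}, {"slide": [0, 0, 0.3], "spin": 0}, {"slide": [0, 0, 0], "spin": 0}]'

```text
time_s: 6.2
tcp_pos: [0.4735, 0.3029, 0.0224]
ee_rot: [[-0.949, 0.315, -0.022], [0.315, 0.949, 0.024], [0.028, 0.016, -0.999]]
wrist_force: [0.4, -0.7, -0.1]
gripper_width: 1.0
```

```bash
python3 go.py 0.4684 0.2990 0.021 71.55;  python3 - <<'E'
from station import optics; import cv2
cv2.imwrite("pics/w2.png",optics.capture("wrist")["frame"][:,:,::-1])
E
```

```text
t 6.2 p [0.4735 0.3029 0.0224] yazim 71.61 tilt [-1.26  1.38] F [ 0.4 -0.7 -0.1] M [-0.14 -0.05 -0.  ] w 1.0
units [ 0.14 -0.21  0.06]
spin 0.007394060486166865
```

View pics/w2.png

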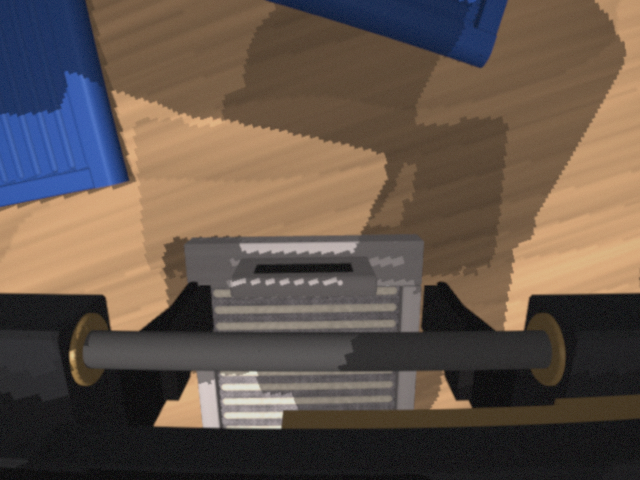

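>>> servo_tool --deltas '[{"slide": [0.15, -0.2, 0.05], "spin": 0}, {"slide": [0, 0, 0], "spin": 0}]'

```text
time_s: 6.45
tcp_pos: [0.4693, 0.3004, 0.0233]
ee_rot: [[-0.949, 0.315, -0.019], [0.314, 0.949, 0.027], [0.026, 0.02, -0.999]]
wrist_force: [-0.9, 0.8, 0.2]
gripper_width: 1.0
```

```bash
python3 go.py 0.4684 0.2990 0.021 71.55;  python3 - <<'E'
from station import optics,sense; from h import *
c=optics.capture("wrist"); im=c["frame"][:,:,::-1].copy(); s=sense()
f=json.load(open("fit.json"))["filter"]; Rf=Rz(f[2])
for z,x0,x1,y in [(47,-73,-63,32)]:
    P=[Rf@(np.array([a,b,z])/1e3)+[f[0],f[1],0] for a,b in [(x0,y),(x1,y),(x1,-y),(x0,-y)]]
    cv2.polylines(im,[proj(c,np.array(P)).astype(int).reshape(-1,1,2)],True,(0,255,0),1)
for y in (-.0435,0,.0435):
    for z in(0,-.0187):
      for x in (-.0095,.0095):
        q=proj(c,s["ee_rot"]@[x,y,z]+s["tcp_pos"])[0]; cv2.circle(im,(int(q[0]),int(q[1])),3,(0,0,255) if z==0 else (0,255,255),-1)
cv2.imwrite("pics/w3.png",im)
E
```

```text
t 6.45 p [0.4693 0.3004 0.0233] yazim 71.64 tilt [-1.07  1.55] F [-0.9  0.8  0.2] M [-0.1  -0.09 -0.02] w 1.0
units [ 0.02 -0.07  0.09]
spin 0.01070043067294435
```

View pics/w3.png

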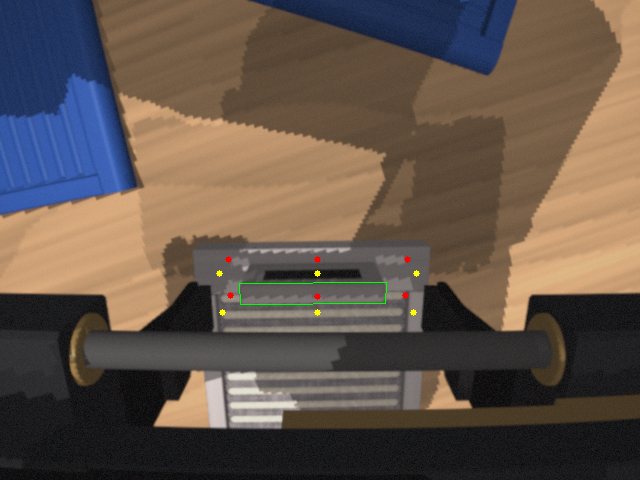

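>>> servo_tool --deltas '[{"slide": [0, 0, 0.12], "spin": 0}, {"slide": [0, 0, 0], "spin": 0}, {"slide": [0, 0, 0], "spin": 0}, {"slide": [0, 0, 0], "spin": 0}, {"slide": [0, 0, 0], "spin": 0}]' --gripper 255

```text
time_s: 7.0
tcp_pos: [0.4708, 0.3018, 0.0221]
ee_rot: [[-0.949, 0.314, -0.015], [0.314, 0.949, 0.03], [0.024, 0.024, -0.999]]
wrist_force: [1.0, -0.3, 0.5]
gripper_width: 0.632
```

>>> servo_tool --deltas '[{"slide": [0, 0, 0], "spin": 0}, {"slide": [0, 0, 0], "spin": 0}]'

```text
time_s: 7.2
tcp_pos: [0.4708, 0.3018, 0.0221]
ee_rot: [[-0.949, 0.314, -0.015], [0.314, 0.949, 0.03], [0.024, 0.024, -0.999]]
wrist_force: [0.6, -0.0, -0.5]
gripper_width: 0.446
```

```bash
python3 go.py
```

```text
t 7.2 p [0.4708 0.3018 0.0221] yazim 71.67 tilt [-0.87  1.72] F [ 0.6 -0.  -0.5] M [-0.12 -0.01  0.02] w 0.446
```

Run:
```python
from station import optics; import cv2
cv2.imwrite("pics/w4.png",optics.capture("wrist")["frame"][:,:,::-1])
s=optics.capture("scene")["frame"][:,:,::-1]
cv2.imwrite("pics/s4.png",cv2.resize(s[230:400,270:470],None,fx=4,fy=3.5,interpolation=cv2.INTER_CUBIC))
```

```text
(no output)
```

View pics/w4.png

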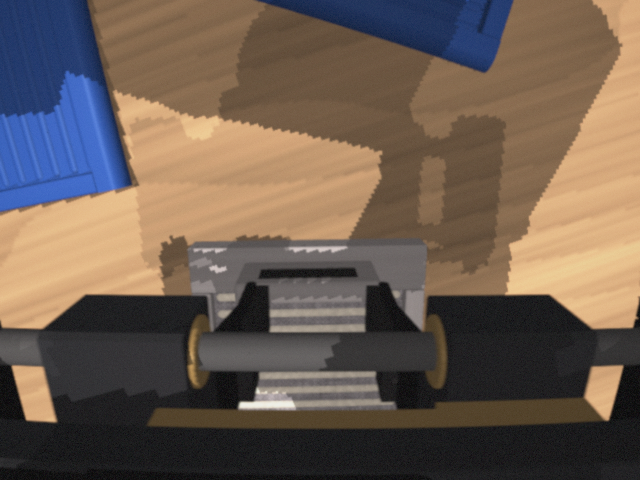

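View pics/s4.png

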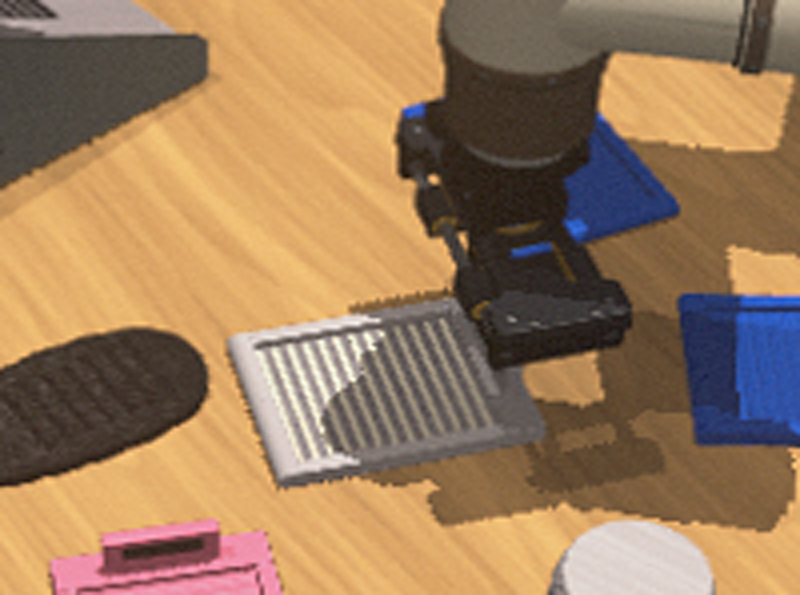

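Run:
```python
from station import optics,sense; from h import *
s=sense(); f=json.load(open("fit.json"))["filter"]; Rf=Rz(f[2])
for n,(x,y,w,hh) in dict(scene=(350,270,80,80),top=(190,220,80,80),wrist=(170,220,280,210)).items():
    c=optics.capture(n); k=8 if n!="wrist" else 2.8
    im=cv2.resize(c["frame"][:,:,::-1],None,fx=k,fy=k,interpolation=cv2.INTER_CUBIC)
    for P,col in [(s["tcp_pos"],(0,0,255)),(s["tcp_pos"]-.0187*s["ee_rot"][:,2],(0,255,255)),(Rf@[-.068,0,.047]+[f[0],f[1],0],(0,255,0))]:
        q=proj(c,P)[0]*k; cv2.circle(im,(int(q[0]),int(q[1])),4,col,-1)
    cv2.imwrite(f"pics/z_{n}.png",im[int(y*k):int((y+hh)*k),int(x*k):int((x+w)*k)])
print(s["gripper_width"])
```

```text
0.35163489122794256
```

View pics/z_scene.png

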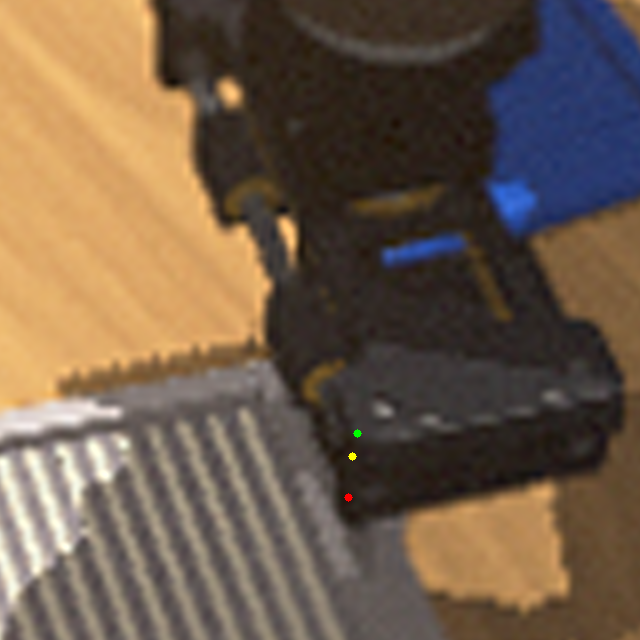

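View pics/z_wrist.png

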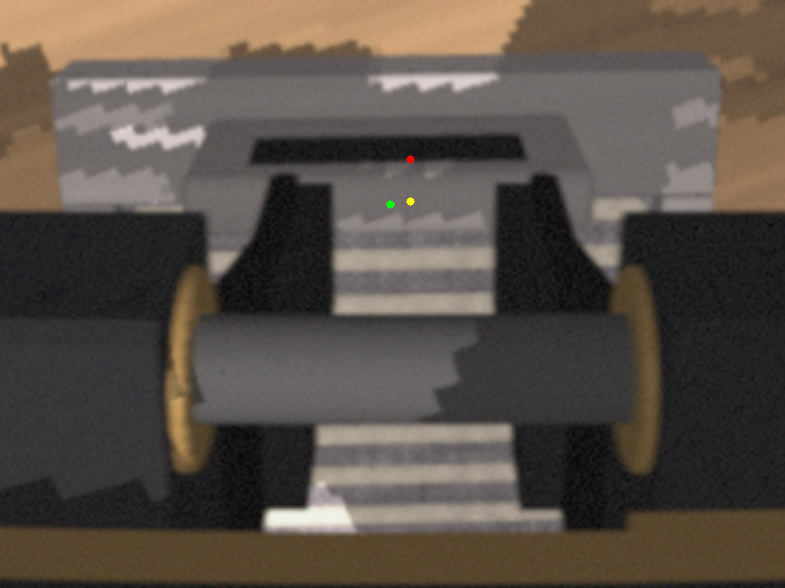

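Run:
```python
from station import optics,sense; from h import *
c=optics.capture("wrist"); s=sense(); R=s["ee_rot"]; print(s["gripper_width"],s["time_s"])
e=R.T@(c["eye"]-s["tcp_pos"]); print("eye tool",e.round(4)); print((R.T@c["rotation"]).round(3))
for w,uv in [(.0435,(212,285)),(.0435,(424,285)),(.0113,(170+332/2.8,220+185/2.8)),(.0113,(170+497/2.8,220+185/2.8))]:
    d=R.T@ray(c,[uv])[0]; t=((-1 if uv[0]<318 else 1)*w*np.sign(d[1])*np.sign(-1 if uv[0]<318 else 1)-e[1])/d[1]
    print((e+t*d).round(4))
im=c["frame"][:,:,::-1]; cv2.imwrite("pics/w5.png",im)
```

```text
0.1716286811530292 7.5
eye tool [ 0.0763  0.0003 -0.1969]
[[ 0.    -0.961 -0.277]
 [ 1.     0.     0.   ]
 [ 0.    -0.277  0.961]]
[ 0.0084 -0.0435 -0.0309]
[ 0.0107  0.0435 -0.0366]
[ 0.0091 -0.0113 -0.0336]
[ 0.0172  0.0113 -0.0534]
```

View pics/w5.png

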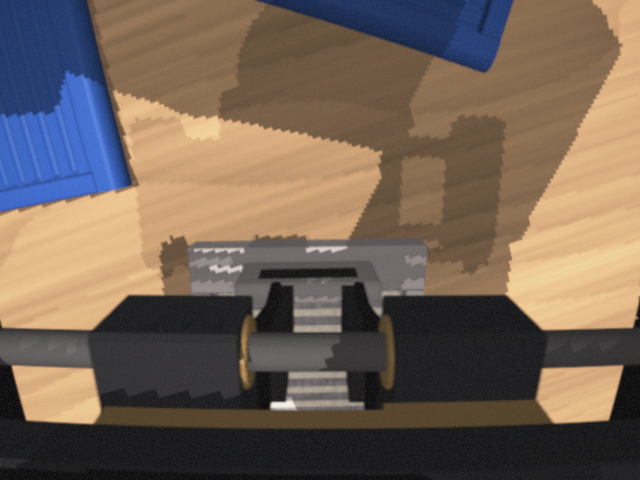

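Run:
```python
from station import optics; from h import *
c=optics.capture("scene"); im=cv2.imread("pics/scene0.png")
p=np.array([0.1373583, -0.6090187,  0.1877513]); R=np.array([[-.97555,-.21979,0],[-.21979,.97555,.002],[0,.002,-1]])
im=cv2.resize(im[0:100,260:380],None,fx=6,fy=6,interpolation=cv2.INTER_CUBIC)
for z in (0,-.0187,-.033):
  for y in (-.0435,0,.0435):
    q=(proj(c,R@[0,y,z]+p)[0]-[260,0])*6; cv2.circle(im,(int(q[0]),int(q[1])),3,(0,0,255) if z==0 else (0,255,255) if z>-.03 else (0,255,0),-1)
cv2.imwrite("pics/g0.png",im)
w=cv2.imread("pics/w5.png"); cv2.imwrite("pics/w5c.png",cv2.resize(w[230:430,200:440],None,fx=3.2,fy=3,interpolation=cv2.INTER_CUBIC))
```

```text
(no output)
```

View pics/g0.png

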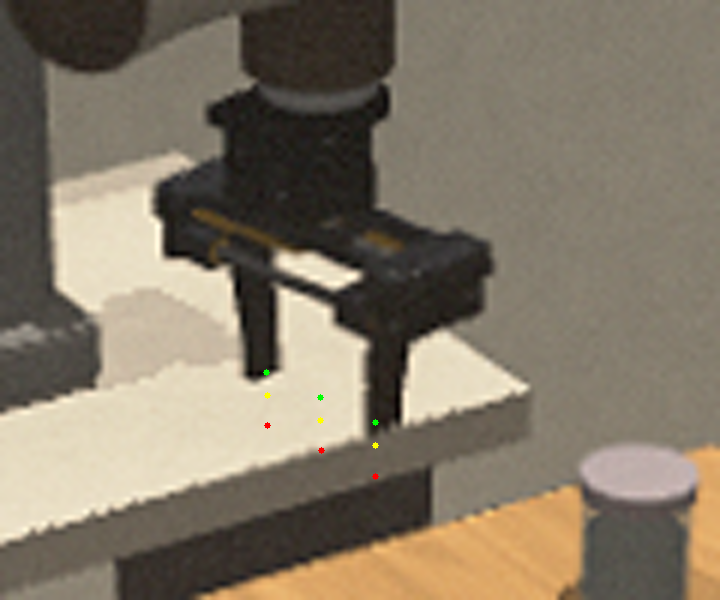

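View pics/w5c.png

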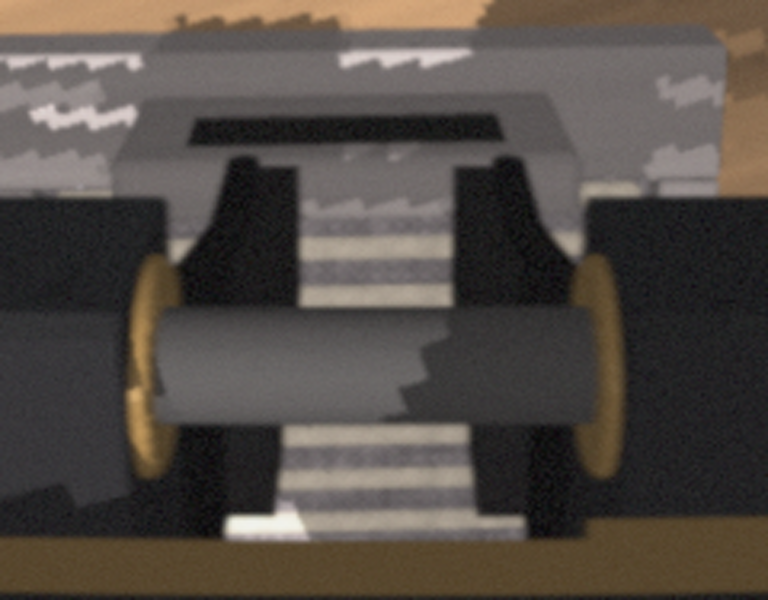

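The scene crop shows the real fingertips about 32 mm behind the reported TCP: the fingers end near the green marks. That's why they closed above the tab without touching it. I'll reopen and apply this offset from here on.

>>> servo_tool --deltas '[{"slide": [0.05, -0.08, 0], "spin": 0}, {"slide": [0, 0, 0], "spin": 0}, {"slide": [0, 0, 0], "spin": 0}, {"slide": [0, 0, 0], "spin": 0}, {"slide": [0, 0, 0], "spin": 0}, {"slide": [0, 0, 0], "spin": 0}, {"slide": [0, 0, 0], "spin": 0}, {"slide": [0, 0, 0], "spin": 0}, {"slide": [0, 0, 0], "spin": 0}, {"slide": [0, 0, 0], "spin": 0}]' --gripper 0

```text
time_s: 8.55
tcp_pos: [0.4688, 0.3001, 0.0221]
ee_rot: [[-0.949, 0.314, -0.015], [0.314, 0.949, 0.03], [0.024, 0.024, -0.999]]
wrist_force: [-0.4, 0.2, -0.2]
gripper_width: 0.944
```

```bash
sed -i 's/p=s\["tcp_pos"\]$/p=s["tcp_pos"]-TO*R[:,2]/; s/^def show/TO=.032\ndef show/' go.py; sed -i 's/"p",p/"TIP",p/' go.py; cat go.py | head -8;  python3 go.py 0.4684 0.2990 0.02 71.55
```

```text
import sys; from h import *
from station import sense
TO=.032
def show(target=None,yaw=None):
    s=sense(); R=s["ee_rot"]; p=s["tcp_pos"]-TO*R[:,2]
    print("t",s["time_s"],"TIP",p.round(4),"yazim",np.degrees(np.arctan2(R[1,1],R[0,1])).round(2),"tilt",np.degrees(R[:2,2]).round(2),"F",s["wrist_force"].round(1),"M",s["moment"].round(2),"w",round(s["gripper_width"],3))
    if target is not None: print("units",(R.T@(np.array(target)-p)/.025).round(2))
    if yaw is not None: print("spin",((np.degrees(np.arctan2(R[1,1],R[0,1]))-yaw+90)%180-90)/8)
t 8.55 TIP [0.4693 0.2992 0.0541] yazim 71.68 tilt [-0.86  1.73] F [-0.4  0.2 -0.2] M [-0.09 -0.07 -0.03] w 0.944
units [-0.   -0.05  1.36]
spin 0.01578752659725069
```

>>> servo_tool --deltas '[{"slide": [0, -0.05, 0.4], "spin": 0}, {"slide": [0, 0, 0.4], "spin": 0}, {"slide": [0, 0, 0.3], "spin": 0}, {"slide": [0, 0, 0], "spin": 0}]'

```text
time_s: 8.95
tcp_pos: [0.4675, 0.2994, -0.0083]
ee_rot: [[-0.949, 0.315, -0.016], [0.314, 0.949, 0.029], [0.024, 0.023, -0.999]]
wrist_force: [-0.2, -0.7, 0.2]
gripper_width: 1.001
```

```bash
python3 go.py 0.4684 0.2990 0.02 71.55
python3 - <<'E'
from station import optics; import cv2
cv2.imwrite("pics/w6.png",optics.capture("wrist")["frame"][:,:,::-1])
E
```

```text
t 8.95 TIP [0.468  0.2984 0.0236] yazim 71.65 tilt [-0.92  1.69] F [-0.2 -0.7  0.2] M [-0.07  0.02 -0.03] w 1.001
units [-0.01  0.02  0.15]
spin 0.01305424581565795
```

View pics/w6.png

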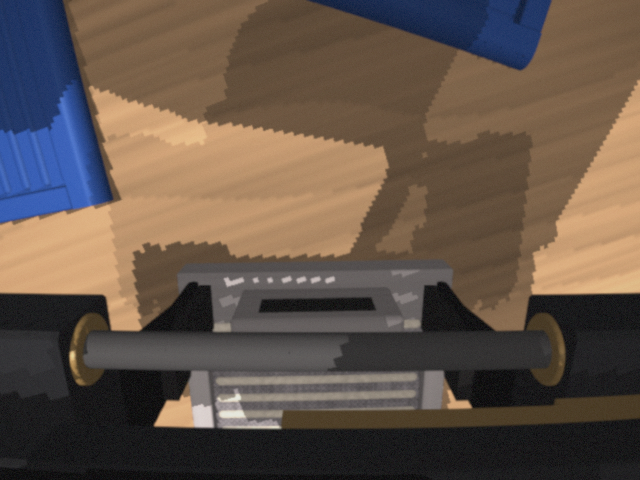

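>>> servo_tool --deltas '[{"slide": [0, 0, 0.13], "spin": 0}, {"slide": [0, 0, 0], "spin": 0}, {"slide": [0, 0, 0], "spin": 0}, {"slide": [0, 0, 0], "spin": 0}, {"slide": [0, 0, 0], "spin": 0}, {"slide": [0, 0, 0], "spin": 0}]' --gripper 255

```text
time_s: 9.6
tcp_pos: [0.468, 0.2999, -0.011]
ee_rot: [[-0.949, 0.314, -0.015], [0.314, 0.949, 0.03], [0.024, 0.024, -0.999]]
wrist_force: [0.2, -0.2, -1.2]
gripper_width: 0.735
```

```bash
python3 go.py 0.4684 0.2990 0.02 71.55
python3 - <<'E'
from station import optics; import cv2
cv2.imwrite("pics/w7.png",optics.capture("wrist")["frame"][:,:,::-1])
E
```

```text
t 9.6 TIP [0.4685 0.2989 0.0209] yazim 71.68 tilt [-0.85  1.74] F [ 0.2 -0.2 -1.2] M [-0.1  -0.13  0.03] w 0.735
units [ 0.   -0.    0.04]
spin 0.015825088559791922
```

View pics/w7.png

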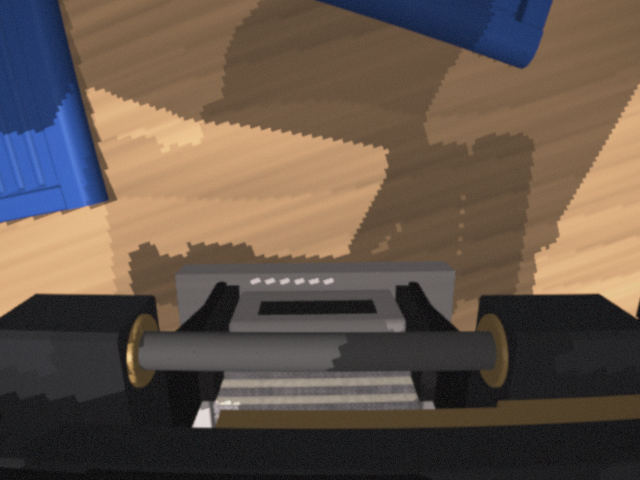

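>>> servo_tool --deltas '[{"slide": [0, 0, -0.4], "spin": 0}, {"slide": [0, 0, -0.8], "spin": 0}, {"slide": [0, 0, -1], "spin": 0}, {"slide": [0, 0, -1], "spin": 0}, {"slide": [0, 0, 0], "spin": 0}]'

```text
time_s: 10.15
tcp_pos: [0.4681, 0.2964, 0.0725]
ee_rot: [[-0.949, 0.315, -0.018], [0.315, 0.949, 0.028], [0.026, 0.021, -0.999]]
wrist_force: [0.9, 0.5, -1.4]
gripper_width: 0.731
```

```bash
python3 go.py 0.4531 -0.1342 0.25 98.47
python3 - <<'E'
from station import optics; import cv2
cv2.imwrite("pics/w8.png",optics.capture("wrist")["frame"][:,:,::-1])
s=optics.capture("scene")["frame"][:,:,::-1]
cv2.imwrite("pics/s8.png",cv2.resize(s[200:400,270:470],None,fx=4,fy=3,interpolation=cv2.INTER_CUBIC))
E
```

```text
t 10.15 TIP [0.4687 0.2955 0.1045] yazim 71.63 tilt [-1.01  1.6 ] F [ 0.9  0.5 -1.4] M [-0.01 -0.02 -0.06] w 0.731
units [ -4.67 -16.38  -6.29]
spin -3.3551842609355607
```

View pics/s8.png

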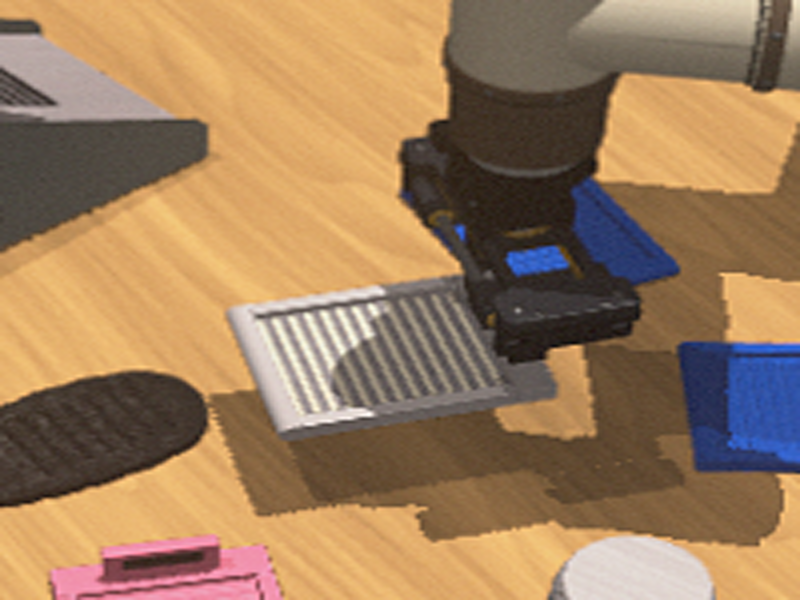

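View pics/w8.png

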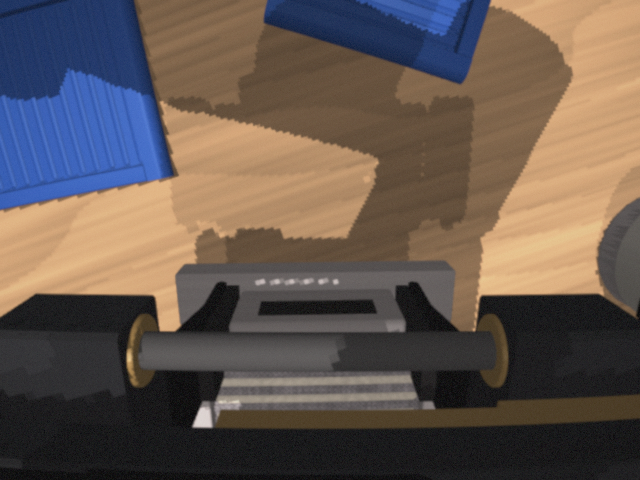

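>>> servo_tool --deltas '[{"slide": [0, 0, -1], "spin": -0.56}, {"slide": [0, 0, -1], "spin": -0.56}, {"slide": [0, 0, -1], "spin": -0.56}, {"slide": [0, 0, -1], "spin": -0.56}, {"slide": [0, 0, -1], "spin": -0.56}, {"slide": [0, 0, -1], "spin": -0.56}, {"slide": [0, 0, 0], "spin": 0}]'

```text
time_s: 10.95
tcp_pos: [0.4636, 0.2867, 0.2118]
ee_rot: [[-0.986, -0.163, -0.045], [-0.163, 0.987, 0.007], [0.043, 0.014, -0.999]]
wrist_force: [-0.0, -0.1, -1.0]
gripper_width: 0.731
```

```bash
python3 go.py 0.4531 -0.1342 0.25 98.47
```

```text
t 10.95 TIP [0.465  0.2864 0.2438] yazim 99.36 tilt [-2.57  0.41] F [-0.  -0.1 -1. ] M [ 0.03 -0.17  0.01] w 0.731
units [  3.22 -16.52  -0.35]
spin 0.11085082330263774
```

>>> servo_tool --deltas '[{"slide": [0.2, -1, -0.05], "spin": 0.05}, {"slide": [0.2, -1, -0.05], "spin": 0.05}, {"slide": [0.2, -1, -0.05], "spin": 0}, {"slide": [0.2, -1, -0.05], "spin": 0}, {"slide": [0.2, -1, -0.05], "spin": 0}, {"slide": [0.2, -1, -0.05], "spin": 0}, {"slide": [0.2, -1, -0.05], "spin": 0}, {"slide": [0.2, -1, -0.05], "spin": 0}]'

```text
time_s: 11.75
tcp_pos: [0.4431, 0.0749, 0.203]
ee_rot: [[-0.987, -0.14, -0.077], [-0.14, 0.99, -0.007], [0.077, 0.004, -0.997]]
wrist_force: [0.1, -0.1, -1.7]
gripper_width: 0.735
```

```bash
python3 go.py 0.4531 -0.1342 0.25 98.47
```

```text
t 11.75 TIP [0.4455 0.0751 0.2349] yazim 98.08 tilt [-4.43 -0.38] F [ 0.1 -0.1 -1.7] M [ 0.01 -0.1   0.02] w 0.735
units [ 0.92 -8.33 -0.57]
spin -0.04933168037583968
```

>>> servo_tool --deltas '[{"slide": [0.11, -1, -0.05], "spin": 0}, {"slide": [0.11, -1, -0.05], "spin": 0}, {"slide": [0.11, -1, -0.05], "spin": 0}, {"slide": [0.11, -1, -0.05], "spin": 0}, {"slide": [0.11, -1, -0.05], "spin": 0}, {"slide": [0.11, -1, -0.05], "spin": 0}, {"slide": [0.11, -1, 0], "spin": 0}, {"slide": [0.11, -1, 0], "spin": 0}, {"slide": [0, 0, 0], "spin": 0}]'

```text
time_s: 12.65
tcp_pos: [0.4344, -0.1363, 0.1915]
ee_rot: [[-0.985, -0.124, -0.118], [-0.124, 0.992, -0.007], [0.117, 0.008, -0.993]]
wrist_force: [-0.1, 0.3, -2.1]
gripper_width: 0.734
```

```bash
python3 go.py 0.4531 -0.1342 0.17 98.47
python3 - <<'E'
from station import optics; import cv2
cv2.imwrite("pics/w9.png",optics.capture("wrist")["frame"][:,:,::-1])
s=optics.capture("scene")["frame"][:,:,::-1]
cv2.imwrite("pics/s9.png",cv2.resize(s[120:320,170:400],None,fx=3.4,fy=3,interpolation=cv2.INTER_CUBIC))
E
```

```text
t 12.65 TIP [ 0.4382 -0.136   0.2232] yazim 97.1 tilt [-6.73 -0.41] F [-0.1  0.3 -2.1] M [ 0.09 -0.24 -0.04] w 0.734
units [-0.85 -0.02  2.04]
spin -0.17158964931157605
```

View pics/s9.png

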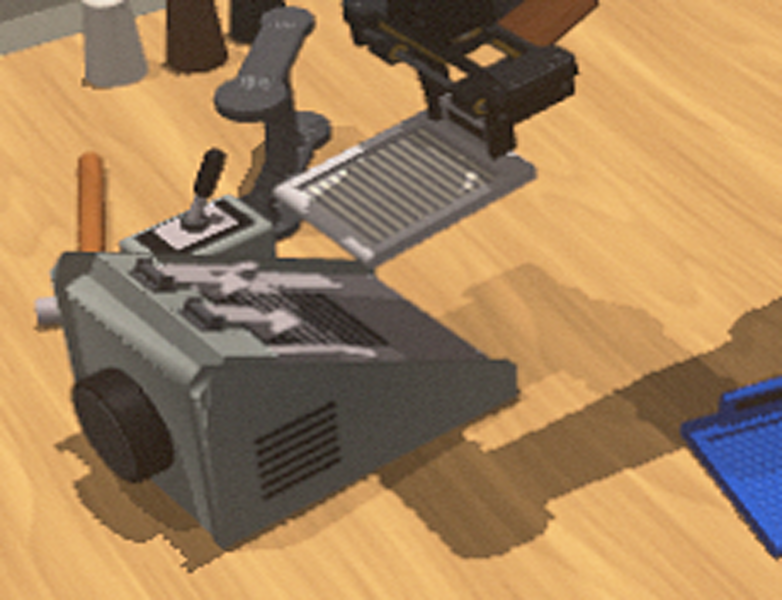

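```bash
cat > gb.py <<'E'
import sys; from h import *
from station import sense
b=json.load(open("fit.json"))["bed"]; O,B=bedT(b)
s=sense(); R=s["ee_rot"]; g=s["tcp_pos"]-(.032+.0187)*R[:,2]
gb=B.T@(g-O); Rb=Rz(b[3]); gl=Rb.T@(g-O)
print("t",s["time_s"],"G bed mm",(gb*1e3).round(1),"level",(gl*1e3).round(1),"yaw err",np.degrees(np.arctan2(R[1,1],R[0,1])-b[3]-np.pi/2).round(2),"tilt",np.degrees(R[:2,2]).round(2),
 "F bed",(B.T@s["wrist_force"]).round(1),"Fw",s["wrist_force"].round(1),"w",round(s["gripper_width"],3))
a=[float(x)/1e3 for x in sys.argv[2:]]
if a:
    t=O+(B if sys.argv[1]=="b" else Rb)@a
    print("units",(R.T@(t-g)/.025).round(2))
E
python3 gb.py l -165.3 0 45; python3 gb.py b -168 0 39.6
```

```text
t 12.75 G bed mm [-89.8   1.8 200.1] level [-177.8    1.8  128.4] yaw err -1.24 tilt [-6.72 -0.38] F bed [-1.   0.1 -1. ] Fw [-0.3  0.  -1.4] w 0.733
units [-0.89 -0.09  3.25]
t 12.75 G bed mm [-89.8   1.8 200.1] level [-177.8    1.8  128.4] yaw err -1.24 tilt [-6.72 -0.38] F bed [-1.   0.1 -1. ] Fw [-0.3  0.  -1.4] w 0.733
units [-1.33 -0.12  7.02]
```

>>> servo_tool --deltas '[{"slide": [-0.45, -0.05, 0.7], "spin": -0.08}, {"slide": [-0.45, -0.05, 0.7], "spin": -0.08}, {"slide": [0, 0, 0.7], "spin": 0}, {"slide": [0, 0, 0.7], "spin": 0}, {"slide": [0, 0, 0], "spin": 0}]'

```text
time_s: 13.25
tcp_pos: [0.4478, -0.1302, 0.1141]
ee_rot: [[-0.981, -0.15, -0.121], [-0.151, 0.989, -0.006], [0.121, 0.013, -0.993]]
wrist_force: [0.2, 0.3, -2.5]
gripper_width: 0.732
```

```bash
python3 gb.py l -165.3 0 45; python3 gb.py b -168 0 39.6
python3 - <<'E'
from station import optics; import cv2
cv2.imwrite("pics/w10.png",optics.capture("wrist")["frame"][:,:,::-1])
s=optics.capture("scene")["frame"][:,:,::-1]
cv2.imwrite("pics/s10.png",cv2.resize(s[140:290,170:350],None,fx=4.4,fy=4,interpolation=cv2.INTER_CUBIC))
E
```

```text
t 13.25 G bed mm [-116.5    4.2  125.9] level [-163.8    4.2   50.8] yaw err 0.17 tilt [-6.94 -0.32] F bed [-1.   0.3 -2.3] Fw [ 0.2  0.3 -2.5] w 0.732
units [ 0.03 -0.17  0.24]
t 13.25 G bed mm [-116.5    4.2  125.9] level [-163.8    4.2   50.8] yaw err 0.17 tilt [-6.94 -0.32] F bed [-1.   0.3 -2.3] Fw [ 0.2  0.3 -2.5] w 0.732
units [-0.43 -0.22  4.  ]
```

View pics/s10.png

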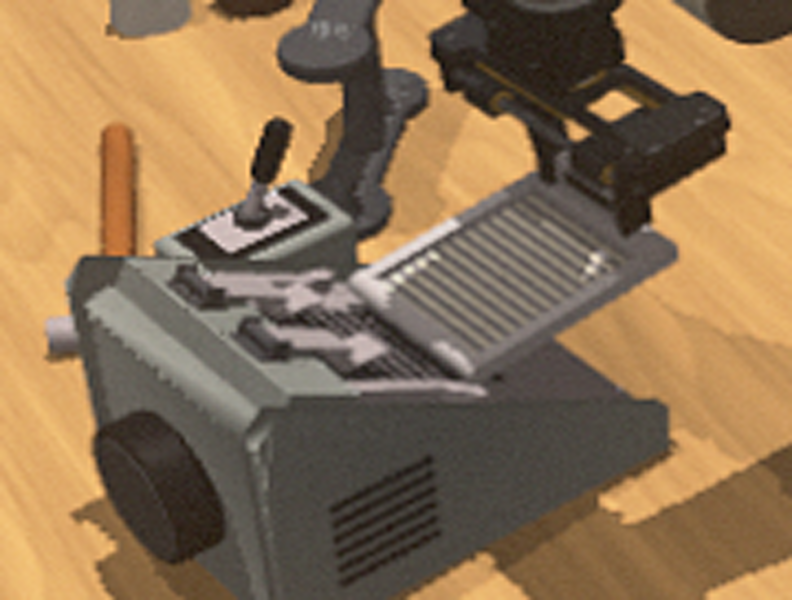

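View pics/w10.png

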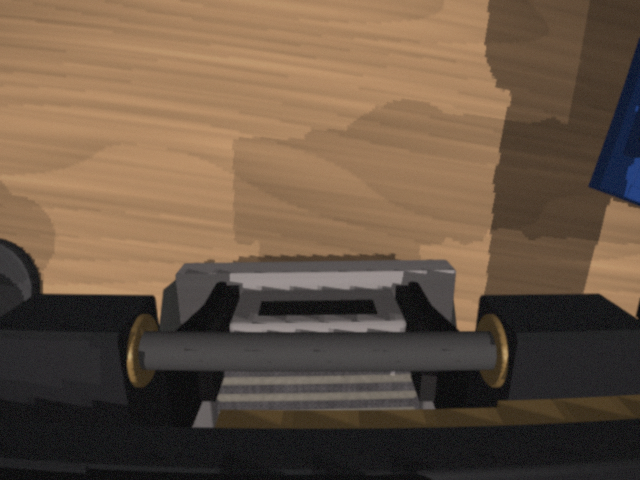

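>>> servo_tool --deltas '[{"slide": [0.2, -0.17, 0.2], "spin": 0}, {"slide": [0, 0, 0.3], "spin": 0}, {"slide": [-0.05, 0, 0.4], "spin": 0}, {"slide": [-0.05, 0, 0.4], "spin": 0}]'

```text
time_s: 13.75
tcp_pos: [0.446, -0.1357, 0.0864]
ee_rot: [[-0.982, -0.152, -0.109], [-0.153, 0.988, -0.007], [0.109, 0.009, -0.994]]
wrist_force: [-3.4, -0.8, 0.6]
gripper_width: 0.73
```

```bash
python3 gb.py b -176 0 39.6
python3 - <<'E'
from station import optics; import cv2
s=optics.capture("scene")["frame"][:,:,::-1]
cv2.imwrite("pics/s11.png",cv2.resize(s[140:290,170:350],None,fx=4.4,fy=4,interpolation=cv2.INTER_CUBIC))
E
```

```text
t 13.75 G bed mm [-133.    -0.8  103.5] level [-167.    -0.8   23.1] yaw err 0.3 tilt [-6.26 -0.42] F bed [-2.7 -0.3  2.3] Fw [-3.4 -0.8  0.6] w 0.73
units [-0.13  0.01  3.08]
```

View pics/s11.png

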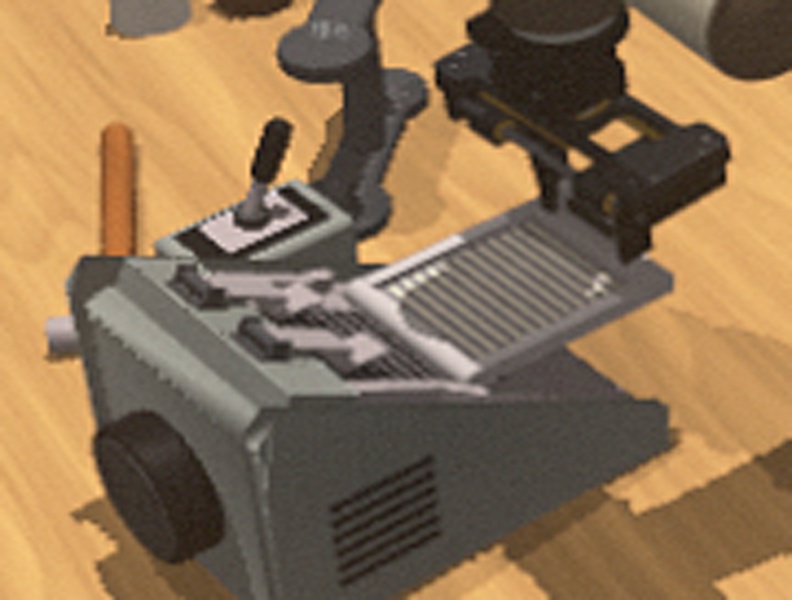

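>>> servo_tool --deltas '[{"slide": [-0.04, 0, 0.4], "spin": 0}, {"slide": [-0.04, 0, 0.4], "spin": 0}, {"slide": [-0.04, 0, 0.4], "spin": 0}]'

```text
time_s: 14.1
tcp_pos: [0.4453, -0.1355, 0.053]
ee_rot: [[-0.982, -0.151, -0.11], [-0.151, 0.988, -0.007], [0.109, 0.01, -0.994]]
wrist_force: [-1.2, 0.8, 0.4]
gripper_width: 0.732
```

```bash
python3 gb.py b -176 0 39.6
```

```text
t 14.1 G bed mm [-150.3   -0.6   74.9] level [-167.6   -0.6  -10.3] yaw err 0.23 tilt [-6.28 -0.4 ] F bed [-0.8  1.   0.9] Fw [-1.2  0.8  0.4] w 0.732
units [-0.01  0.01  1.75]
```

>>> servo_tool --deltas '[{"slide": [0, 0, 0.4], "spin": 0}, {"slide": [0, 0, 0.4], "spin": 0}, {"slide": [0, 0, 0.3], "spin": 0}]'

```text
time_s: 14.4
tcp_pos: [0.445, -0.1357, 0.023]
ee_rot: [[-0.983, -0.152, -0.105], [-0.152, 0.988, -0.007], [0.104, 0.009, -0.994]]
wrist_force: [-0.4, 0.8, 0.6]
gripper_width: 0.731
```

```bash
python3 gb.py b -176 0 39.6
python3 - <<'E'
from station import optics; import cv2
s=optics.capture("scene")["frame"][:,:,::-1]
cv2.imwrite("pics/s12.png",cv2.resize(s[140:290,170:350],None,fx=4.4,fy=4,interpolation=cv2.INTER_CUBIC))
E
```

```text
t 14.4 G bed mm [-165.8   -0.6   49.3] level [-168.2   -0.6  -40.2] yaw err 0.29 tilt [-5.99 -0.42] F bed [0.  0.8 0.7] Fw [-0.4  0.8  0.6] w 0.731
units [0.1  0.02 0.55]
```

View pics/s12.png

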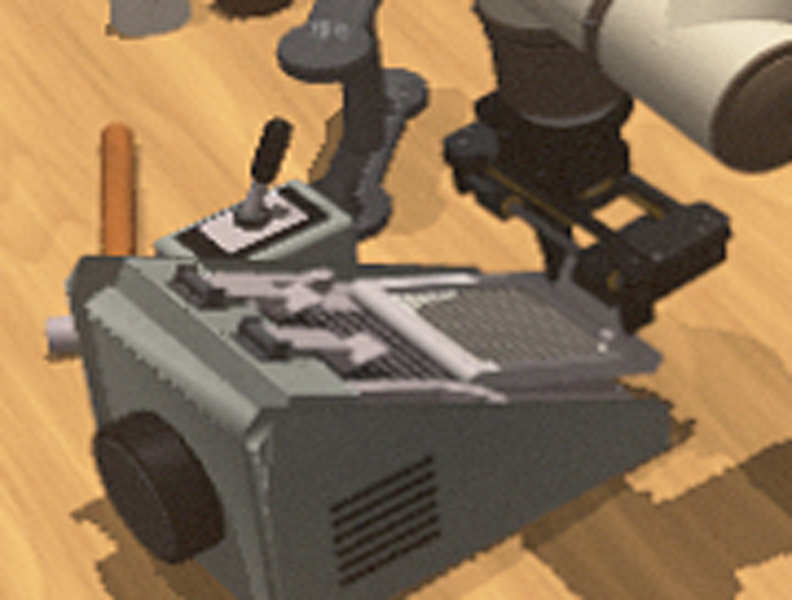

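>>> servo_tool --deltas '[{"slide": [0, 0, 0.25], "spin": 0}, {"slide": [0, 0, 0.2], "spin": 0}, {"slide": [0, 0, 0], "spin": 0}]'

```text
time_s: 14.75
tcp_pos: [0.4436, -0.1358, 0.0099]
ee_rot: [[-0.983, -0.152, -0.106], [-0.152, 0.988, -0.008], [0.106, 0.009, -0.994]]
wrist_force: [-1.7, 0.0, -0.0]
gripper_width: 0.733
```

```bash
python3 gb.py b -172 0 39.6
python3 - <<'E'
from station import optics; import cv2
s=optics.capture("scene")["frame"][:,:,::-1]
cv2.imwrite("pics/s13.png",cv2.resize(s[140:290,170:350],None,fx=4.4,fy=4,interpolation=cv2.INTER_CUBIC))
E
```

```text
t 14.75 G bed mm [-173.5   -0.5   38.6] level [-169.6   -0.5  -53.4] yaw err 0.29 tilt [-6.06 -0.43] F bed [-1.4  0.3  0.8] Fw [-1.7  0.  -0. ] w 0.733
units [-0.02  0.02 -0.07]
```

View pics/s13.png

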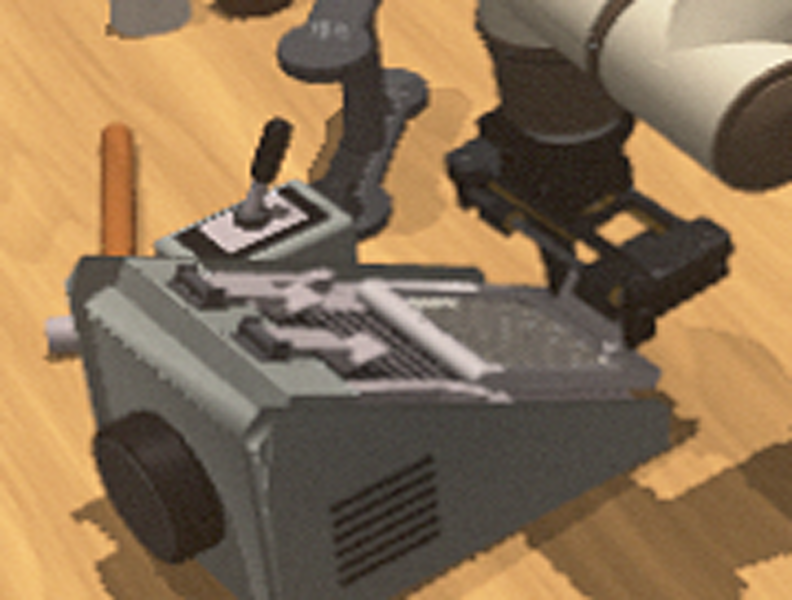

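>>> servo_tool --deltas '[{"slide": [0, 0, 0.12], "spin": 0}, {"slide": [0, 0, 0], "spin": 0}]'

```text
time_s: 15.0
tcp_pos: [0.4427, -0.1359, 0.0082]
ee_rot: [[-0.983, -0.153, -0.107], [-0.153, 0.988, -0.008], [0.107, 0.009, -0.994]]
wrist_force: [-0.1, -0.4, -2.5]
gripper_width: 0.727
```

```bash
python3 gb.py b -172 0 39.6
```

```text
t 15.0 G bed mm [-175.1   -0.5   37.5] level [-170.4   -0.5  -55.1] yaw err 0.31 tilt [-6.12 -0.45] F bed [-1.4 -0.4 -2.1] Fw [-0.1 -0.4 -2.5] w 0.727
units [-0.05  0.02 -0.14]
```

>>> servo_tool --deltas '[{"slide": [0, 0, 0.12], "spin": 0}, {"slide": [0, 0, 0.1], "spin": 0}, {"slide": [0, 0, 0], "spin": 0}]'

```text
time_s: 15.3
tcp_pos: [0.4411, -0.1363, 0.005]
ee_rot: [[-0.982, -0.154, -0.109], [-0.153, 0.988, -0.009], [0.109, 0.008, -0.994]]
wrist_force: [-1.4, 0.3, -1.3]
gripper_width: 0.732
```

```bash
python3 gb.py b -172 0 39.6
python3 - <<'E'
from station import optics; import cv2
s=optics.capture("scene")["frame"][:,:,::-1]
cv2.imwrite("pics/s14.png",cv2.resize(s[190:260,250:340],None,fx=8.5,fy=8,interpolation=cv2.INTER_CUBIC))
E
```

```text
t 15.3 G bed mm [-178.    -0.7   35.5] level [-171.9   -0.7  -58.3] yaw err 0.37 tilt [-6.22 -0.51] F bed [-1.9  0.5 -0.4] Fw [-1.4  0.3 -1.3] w 0.732
units [-0.1   0.03 -0.27]
```

View pics/s14.png

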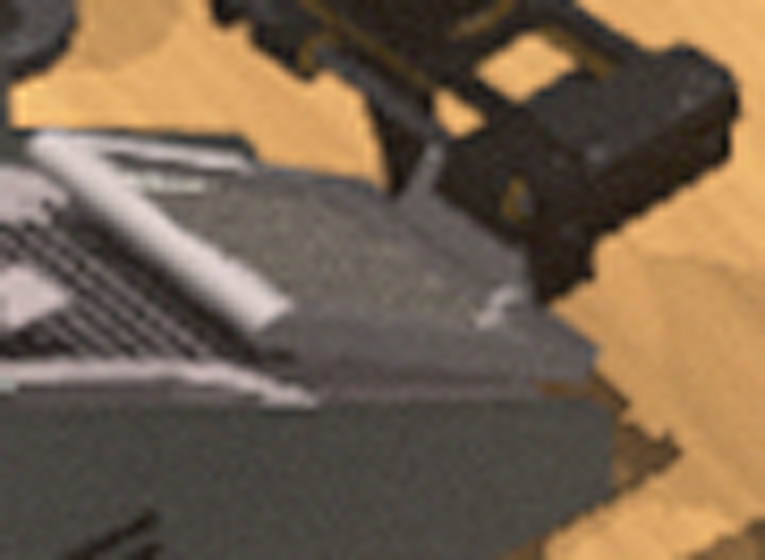

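```bash
cat > pit.py <<'E'
from h import *
from station import optics,sense
import sys
b=json.load(open("fit.json"))["bed"]; O,B=bedT(b)
def run(name,x0,y0,w,hh,k,pitches,h=.0396):
    s=sense(); R=s["ee_rot"]; g=s["tcp_pos"]-(.032+.0187)*R[:,2]
    c=optics.capture("scene"); im=cv2.resize(c["frame"][y0:y0+hh,x0:x0+w,::-1],None,fx=k,fy=k,interpolation=cv2.INTER_CUBIC)
    yaw=np.arctan2(R[1,1],R[0,1])-np.pi/2
    for p,col in zip(pitches,[(0,0,255),(0,255,0),(255,0,0)]):
        a=np.radians(p); P=np.array([[np.cos(a),0,-np.sin(a)],[0,1,0],[np.sin(a),0,np.cos(a)]]); F=Rz(yaw)@P
        o=g-F@[-.068,0,h]
        for z in (0,.015):
            q=np.array([F@[x,y,z]+o for x,y in [(-.08,.06),(.08 if z==0 else .074,.06),(.08 if z==0 else .074,-.06),(-.08,-.06)]])
            u=((proj(c,q)-[x0,y0]+.5)*k).astype(int); cv2.polylines(im,[u.reshape(-1,1,2)],True,col,1)
        ob=B.T@(o-O)*1e3; print(p,"origin bed",ob.round(1),"rim",(B.T@(F@[.08,0,0]+o-O)*1e3).round(1))
    cv2.imwrite(name,im)
if __name__=="__main__": run(sys.argv[1],250,190,90,70,8,[float(v) for v in sys.argv[2:]])
E
python3 pit.py pics/p1.png 30 25 20
```

```text
30.0 origin bed [-1.101e+02 -1.000e-01 -4.200e+00] rim [-30.1   0.3  -4.2]
25.0 origin bed [-1.138e+02 -1.000e-01 -1.000e+01] rim [-34.1   0.3 -16.9]
20.0 origin bed [-1.18e+02 -1.00e-01 -1.54e+01] rim [-39.2   0.4 -29.3]
```

View pics/p1.png

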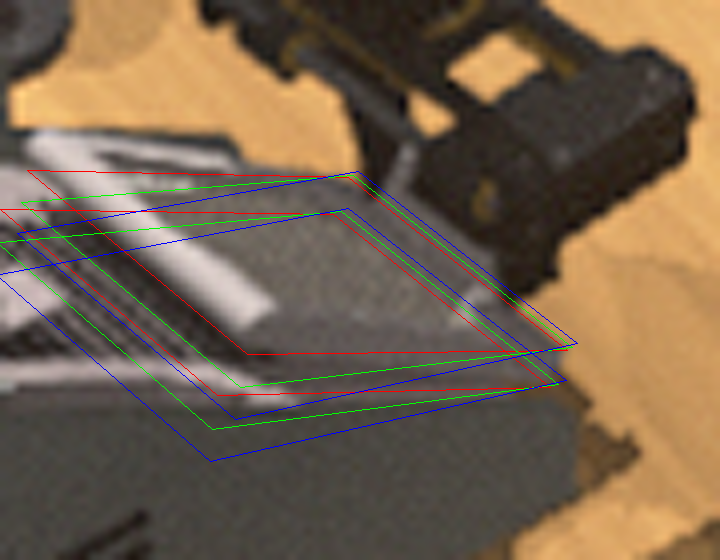

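```bash
python3 pit.py pics/p2.png 34 36 38
```

```text
34.0 origin bed [-1.076e+02 -1.000e-01  5.000e-01] rim [-27.8   0.3   6.1]
36.0 origin bed [-1.064e+02 -1.000e-01  3.000e+00] rim [-26.8   0.3  11.4]
38.0 origin bed [-1.053e+02 -1.000e-01  5.600e+00] rim [-26.1   0.3  16.7]
```

View pics/p2.png

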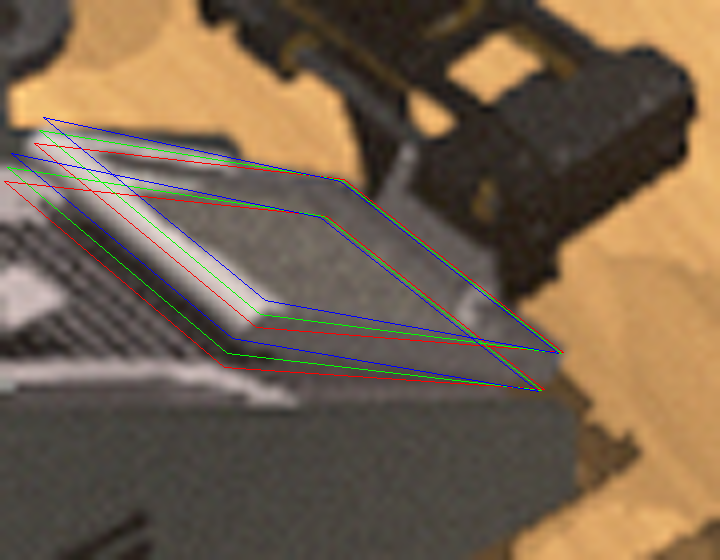

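```bash
python3 gb.py b -175 0 44; python3 gb.py b -138 0 45
```

```text
t 15.45 G bed mm [-178.1   -0.6   35.3] level [-171.9   -0.6  -58.5] yaw err 0.36 tilt [-6.24 -0.51] F bed [0.1 0.5 3. ] Fw [-1.5  0.3  2.7] w 0.732
units [ 0.1   0.03 -0.35]
t 15.45 G bed mm [-178.1   -0.6   35.3] level [-171.9   -0.6  -58.5] yaw err 0.36 tilt [-6.24 -0.51] F bed [0.1 0.5 3. ] Fw [-1.5  0.3  2.7] w 0.732
units [-1.06  0.03 -1.26]
```

>>> servo_tool --deltas '[{"slide": [0, 0, -0.4], "spin": 0}, {"slide": [-0.4, 0, -0.35], "spin": 0}, {"slide": [-0.4, 0, -0.3], "spin": 0}, {"slide": [-0.3, 0, -0.25], "spin": 0}, {"slide": [0, 0, 0], "spin": 0}]'

```text
time_s: 15.95
tcp_pos: [0.4744, -0.131, 0.0355]
ee_rot: [[-0.982, -0.154, -0.107], [-0.154, 0.988, -0.008], [0.107, 0.009, -0.994]]
wrist_force: [0.4, -0.0, -2.1]
gripper_width: 0.734
```

```bash
python3 gb.py b -138 0 42;  python3 pit.py pics/p3.png 32 34 36
```

```text
t 15.95 G bed mm [-133.7   -0.3   45.2] level [-138.4   -0.3  -27.7] yaw err 0.38 tilt [-6.14 -0.46] F bed [-0.8 -0.1 -2. ] Fw [ 0.4 -0.  -2.1] w 0.734
units [0.06 0.01 0.21]
32.0 origin bed [-64.3   0.2   8. ] rim [15.6  0.6 10.8]
34.0 origin bed [-63.1   0.2  10.4] rim [16.7  0.6 16. ]
36.0 origin bed [-61.9   0.2  12.9] rim [17.7  0.6 21.3]
```

View pics/p3.png

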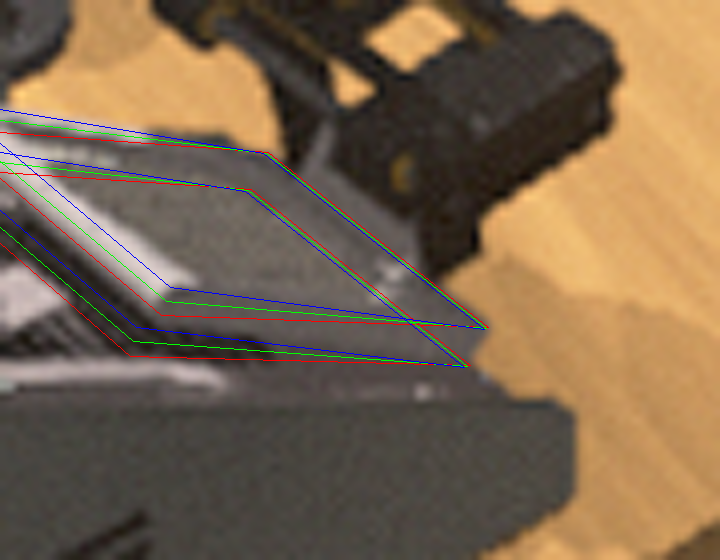

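>>> servo_tool --deltas '[{"slide": [0, 0, 0.25], "spin": 0}, {"slide": [0, 0, 0.2], "spin": 0}, {"slide": [0, 0, 0], "spin": 0}]'

```text
time_s: 16.3
tcp_pos: [0.4699, -0.1319, 0.0255]
ee_rot: [[-0.981, -0.155, -0.113], [-0.155, 0.988, -0.01], [0.113, 0.008, -0.994]]
wrist_force: [-0.2, 0.2, -2.2]
gripper_width: 0.732
```

```bash
python3 gb.py b -138 0 36
```

```text
t 16.3 G bed mm [-142.4   -0.5   38.5] level [-142.6   -0.5  -37.8] yaw err 0.43 tilt [-6.49 -0.57] F bed [-1.3  0.3 -1.8] Fw [-0.2  0.2 -2.2] w 0.732
units [-0.2   0.02 -0.02]
```

>>> servo_tool --deltas '[{"slide": [-0.1, 0, 0.15], "spin": 0}, {"slide": [-0.05, 0, 0.15], "spin": 0}, {"slide": [0, 0, 0], "spin": 0}]'

```text
time_s: 16.6
tcp_pos: [0.4694, -0.1329, 0.0251]
ee_rot: [[-0.98, -0.159, -0.121], [-0.158, 0.987, -0.015], [0.122, 0.005, -0.993]]
wrist_force: [0.1, 0.5, -1.7]
gripper_width: 0.735
```

```bash
python3 gb.py b -138 0 34
```

```text
t 16.6 G bed mm [-142.8   -1.2   38.2] level [-142.8   -1.2  -38.3] yaw err 0.66 tilt [-6.94 -0.84] F bed [-0.7  0.4 -1.6] Fw [ 0.1  0.5 -1.7] w 0.735
units [-0.26  0.05  0.02]
```

Run:
```python
from station import optics,sense; import cv2
s=sense(); print(s["joints"].round(2),s["effort"].round(1),s["wrist_force"],s["moment"])
c=optics.capture("scene")["frame"][:,:,::-1]; cv2.imwrite("pics/s20.png",c)
cv2.imwrite("pics/t20.png",optics.capture("top")["frame"][:,:,::-1])
```

```text
[  3.61  23.27 -25.64   0.54 -48.1  -84.84] [ -0.  -36.   13.8   3.3  -0.5  -0. ] [ 0.09643391  0.45011093 -1.72256657] [ 0.02953445 -0.24009108 -0.02737742]
```

View pics/s20.png

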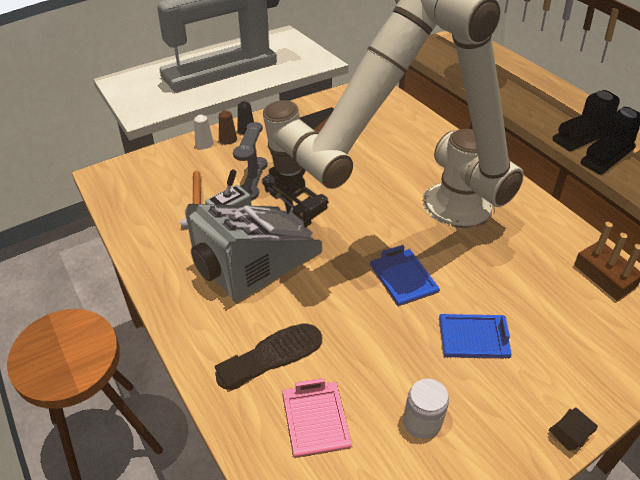

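View pics/t20.png

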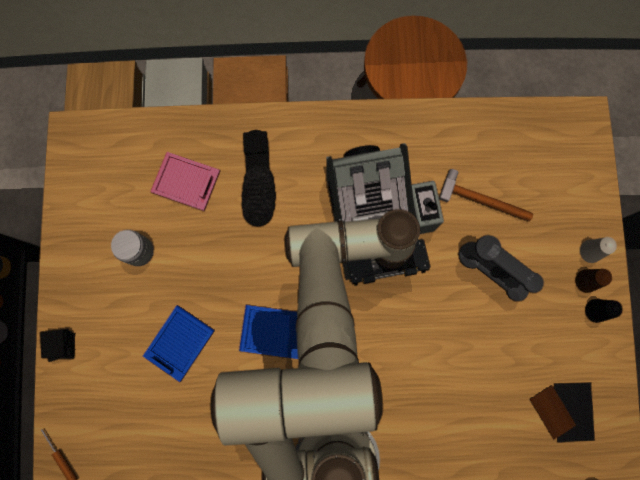

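>>> servo_tool --deltas '[{"slide": [-0.1, 0, 0.3], "spin": 0}]'

```text
time_s: 16.8
tcp_pos: [0.47, -0.1338, 0.0207]
ee_rot: [[-0.979, -0.161, -0.125], [-0.16, 0.987, -0.018], [0.127, 0.002, -0.992]]
wrist_force: [-16.0, 5.7, 66.3]
gripper_width: 0.732
```

```bash
python3 gb.py b -138 0 34;  python3 pit.py pics/p4.png 32 34 36
```

```text
t 16.8 G bed mm [-144.3   -2.1   34.1] level [-142.    -2.1  -42.6] yaw err 0.82 tilt [-7.19 -1.04] F bed [20.1  8.  64.9] Fw [-16.    5.7  66.3] w 0.732
units [-0.2   0.08 -0.15]
32.0 origin bed [-75.   -1.   -3.1] rim [ 5.  -0.  -0.3]
34.0 origin bed [-73.7  -1.   -0.7] rim [ 6.1 -0.1  4.9]
36.0 origin bed [-72.6  -1.    1.8] rim [ 7.  -0.1 10.2]
```

View pics/p4.png

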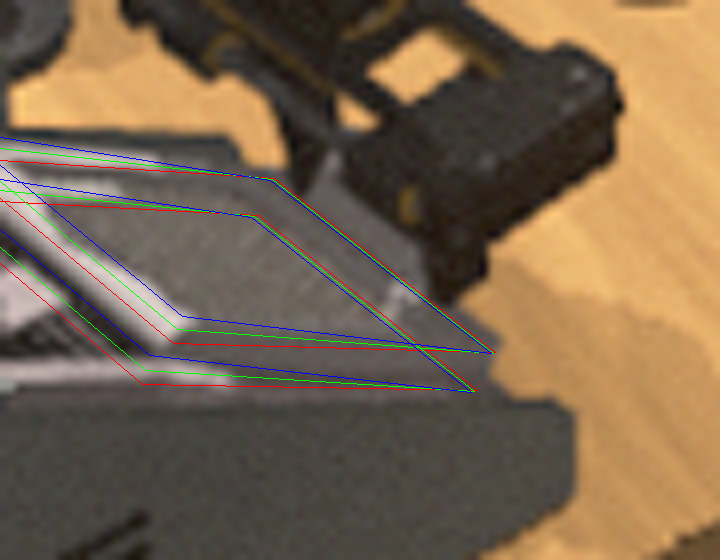

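```bash
cat >> gb.py <<'E'
print("bed x,z axes in tool units per 10mm:",(R.T@B[:,0]*.4).round(2),(R.T@B[:,2]*.4).round(2))
E
python3 gb.py b -152 0 40
```

```text
t 16.85 G bed mm [-144.6   -2.3   34.1] level [-142.2   -2.3  -42.8] yaw err 0.83 tilt [-7.25 -1.07] F bed [ 9.1  1.7 33.3] Fw [-9.   0.4 33.4] w 0.731
units [ 0.38  0.1  -0.01]
bed x,z axes in tool units per 10mm: [-0.32 -0.   -0.24] [ 0.24  0.   -0.32]
```

>>> servo_tool --deltas '[{"slide": [0.1, 0, -0.15], "spin": 0}, {"slide": [0.25, 0.1, 0.1], "spin": 0.1}, {"slide": [0, 0, 0], "spin": 0}]'

```text
time_s: 17.15
tcp_pos: [0.4593, -0.1329, 0.0219]
ee_rot: [[-0.981, -0.146, -0.128], [-0.145, 0.989, -0.018], [0.129, 0.001, -0.992]]
wrist_force: [-0.3, -0.3, -1.8]
gripper_width: 0.736
```

```bash
python3 gb.py b -152 0 37;  python3 pit.py pics/p5.png 32 34 36
```

```text
t 17.15 G bed mm [-152.7    0.3   40.3] level [-152.4    0.3  -41.5] yaw err -0.09 tilt [-7.32 -1.04] F bed [-1.1 -0.2 -1.4] Fw [-0.3 -0.3 -1.8] w 0.736
units [-0.1  -0.01  0.09]
bed x,z axes in tool units per 10mm: [-0.32  0.   -0.24] [ 0.24 -0.   -0.32]
32.0 origin bed [-83.4   0.2   3.1] rim [-3.4  0.1  5.9]
34.0 origin bed [-82.1   0.2   5.5] rim [-2.3  0.1 11.1]
36.0 origin bed [-80.9   0.2   8. ] rim [-1.4  0.1 16.4]
```

View pics/p5.png

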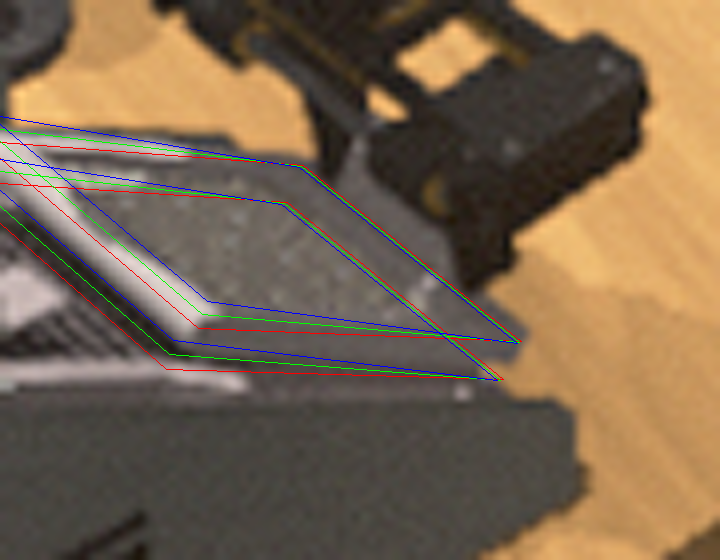

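>>> servo_tool --deltas '[{"slide": [-0.17, 0, 0.03], "spin": 0}, {"slide": [-0.27, 0, -0.05], "spin": 0}]'

```text
time_s: 17.4
tcp_pos: [0.4671, -0.1317, 0.0197]
ee_rot: [[-0.98, -0.147, -0.137], [-0.146, 0.989, -0.019], [0.138, 0.001, -0.99]]
wrist_force: [-10.0, -2.8, 9.0]
gripper_width: 0.73
```

```bash
python3 gb.py b -145 0 35
```

```text
t 17.4 G bed mm [-146.6    0.3   34.1] level [-144.     0.3  -43.8] yaw err -0.02 tilt [-7.85 -1.1 ] F bed [-4.4 -1.3 13. ] Fw [-10.   -2.8   9. ] w 0.73
units [-0.03 -0.01 -0.07]
bed x,z axes in tool units per 10mm: [-0.32  0.   -0.25] [ 0.25  0.   -0.32]
```

>>> servo_tool --deltas '[{"slide": [-0.27, 0, -0.09], "spin": 0}]'

```text
time_s: 17.5
tcp_pos: [0.4676, -0.1315, 0.0204]
ee_rot: [[-0.977, -0.147, -0.153], [-0.145, 0.989, -0.02], [0.155, 0.002, -0.988]]
wrist_force: [-13.5, -2.1, 10.1]
gripper_width: 0.726
```

```bash
python3 gb.py b -145 0 35;  python3 pit.py pics/p6.png 30 32 34
```

```text
t 17.5 G bed mm [-145.2    0.5   34. ] level [-142.7    0.5  -43.2] yaw err -0.04 tilt [-8.78 -1.16] F bed [-6.8 -0.  15.6] Fw [-13.5  -2.1  10.1] w 0.726
units [ 0.02 -0.02 -0.04]
bed x,z axes in tool units per 10mm: [-0.31  0.   -0.25] [ 0.25  0.   -0.31]
30.0 origin bed [-77.2   0.4  -5.6] rim [ 2.8  0.4 -5.6]
32.0 origin bed [-75.8   0.4  -3.2] rim [ 4.1  0.4 -0.4]
34.0 origin bed [-74.6   0.4  -0.8] rim [5.2 0.4 4.8]
```

View pics/p6.png

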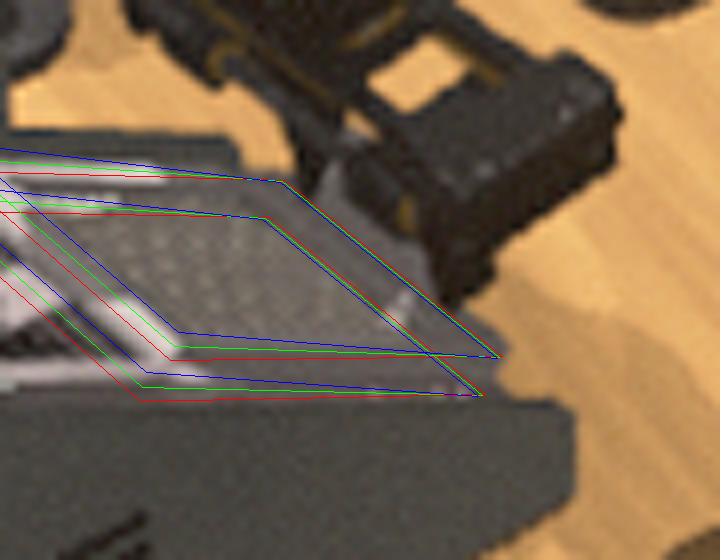

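>>> servo_tool --deltas '[{"slide": [-0.34, 0, -0.2], "spin": 0}, {"slide": [-0.34, 0, -0.2], "spin": 0}]'

```text
time_s: 17.75
tcp_pos: [0.4767, -0.1299, 0.0267]
ee_rot: [[-0.974, -0.144, -0.176], [-0.143, 0.99, -0.021], [0.177, 0.005, -0.984]]
wrist_force: [-8.6, -0.2, 5.6]
gripper_width: 0.731
```

```bash
python3 gb.py b -128 0 35;  python3 - <<'E'
from pit import run
run("pics/p7.png",220,180,110,80,7,[30,32,34])
E
```

```text
t 17.75 G bed mm [-133.1    0.5   34. ] level [-132.3    0.5  -37.1] yaw err -0.17 tilt [-10.09  -1.21] F bed [-4.6  1.1  9.1] Fw [-8.6 -0.2  5.6] w 0.731
units [-0.13 -0.02 -0.16]
bed x,z axes in tool units per 10mm: [-0.31  0.   -0.26] [ 0.26  0.   -0.31]
30 origin bed [-65.1   0.3  -5.6] rim [14.9  0.1 -5.6]
32 origin bed [-63.8   0.3  -3.2] rim [16.2  0.1 -0.4]
34 origin bed [-62.5   0.3  -0.7] rim [17.3  0.1  4.9]
```

View pics/p7.png

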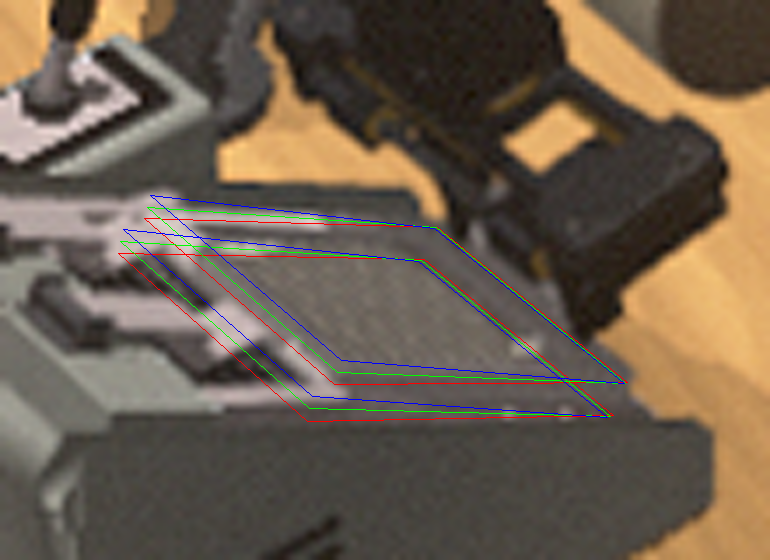

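>>> servo_tool --deltas '[{"slide": [-0.33, 0, -0.24], "spin": 0}, {"slide": [-0.33, 0, -0.24], "spin": 0}]'

```text
time_s: 18.0
tcp_pos: [0.4907, -0.1281, 0.0354]
ee_rot: [[-0.971, -0.143, -0.189], [-0.142, 0.99, -0.022], [0.191, 0.005, -0.982]]
wrist_force: [-5.8, -1.5, 2.9]
gripper_width: 0.737
```

```bash
python3 gb.py b -118 0 34;  python3 - <<'E'
from pit import run
run("pics/p8.png",210,175,110,80,7,[30,31.5])
E
```

```text
t 18.0 G bed mm [-116.     0.3   34.1] level [-117.5    0.3  -28.5] yaw err -0.24 tilt [-10.85  -1.26] F bed [-3.7 -0.6  5.4] Fw [-5.8 -1.5  2.9] w 0.737
units [ 0.06 -0.01  0.05]
bed x,z axes in tool units per 10mm: [-0.3   0.   -0.26] [ 0.26  0.   -0.3 ]
30 origin bed [-48.   -0.1  -5.5] rim [32.  -0.3 -5.5]
31.5 origin bed [-47.   -0.1  -3.7] rim [33.  -0.3 -1.6]
```

View pics/p8.png

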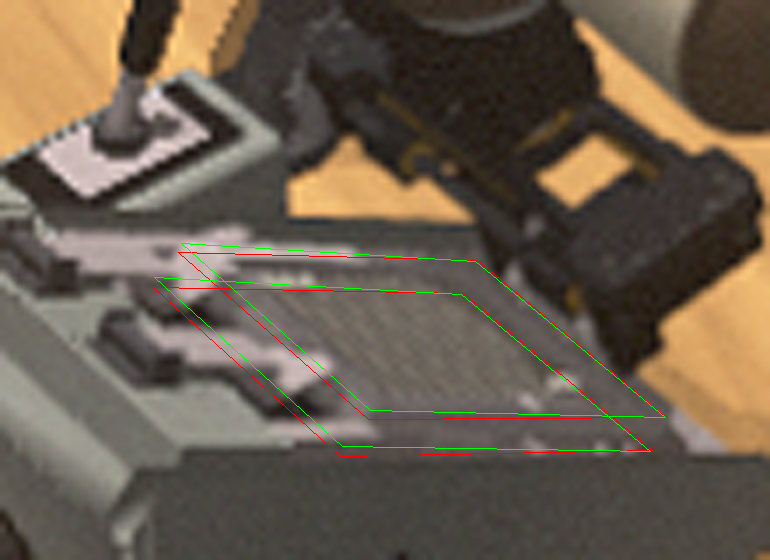

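Run:
```python
from station import optics; import cv2
s=optics.capture("scene")["frame"][:,:,::-1]
cv2.imwrite("pics/s21.png",cv2.resize(s[185:245,210:290],None,fx=10,fy=10,interpolation=cv2.INTER_CUBIC))
s=optics.capture("top")["frame"][:,:,::-1]
cv2.imwrite("pics/t21.png",cv2.resize(s[140:280,310:450],None,fx=4,fy=4,interpolation=cv2.INTER_CUBIC))
```

```text
(no output)
```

View pics/s21.png

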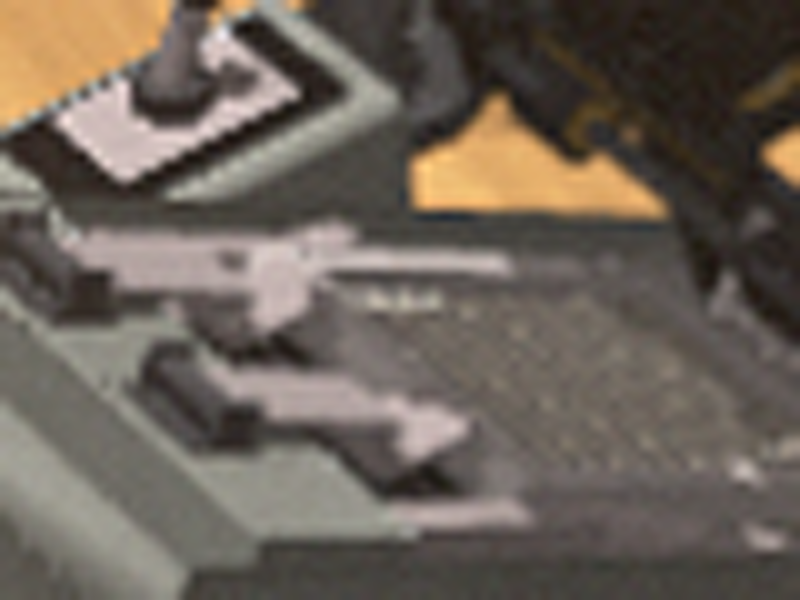

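View pics/t21.png

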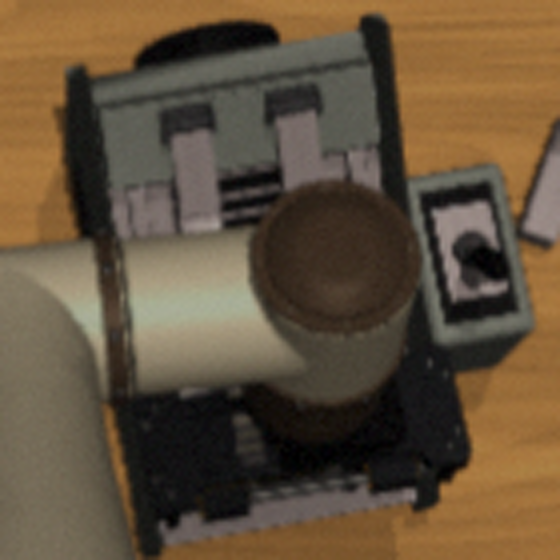

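>>> servo_tool --deltas '[{"slide": [-0.38, 0, -0.3], "spin": 0}, {"slide": [-0.38, 0, -0.3], "spin": 0}]'

```text
time_s: 18.35
tcp_pos: [0.5093, -0.1255, 0.0466]
ee_rot: [[-0.97, -0.142, -0.197], [-0.141, 0.99, -0.022], [0.199, 0.006, -0.98]]
wrist_force: [-5.8, -0.4, 0.1]
gripper_width: 0.728
```

```bash
python3 gb.py b -95 0 34;python3 - <<'E'
from station import optics; import cv2
s=optics.capture("scene")["frame"][:,:,::-1]
cv2.imwrite("pics/s22.png",cv2.resize(s[185:245,210:290],None,fx=10,fy=10,interpolation=cv2.INTER_CUBIC))
E
```

```text
t 18.35 G bed mm [-93.8   0.   34.1] level [-98.3   0.  -17.3] yaw err -0.29 tilt [-11.31  -1.28] F bed [-5.   0.4  3. ] Fw [-5.8 -0.4  0.1] w 0.728
units [ 0.03 -0.    0.04]
bed x,z axes in tool units per 10mm: [-0.3   0.   -0.26] [ 0.26  0.   -0.3 ]
```

View pics/s22.png

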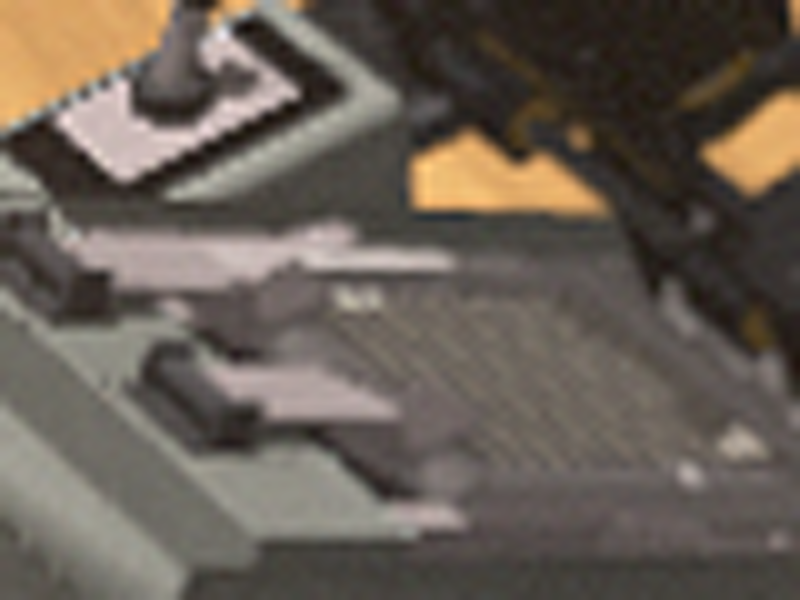

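>>> servo_tool --deltas '[{"slide": [-0.3, 0, -0.23], "spin": 0}, {"slide": [-0.3, 0, -0.23], "spin": 0}]'

```text
time_s: 18.6
tcp_pos: [0.5183, -0.1234, 0.0531]
ee_rot: [[-0.966, -0.139, -0.22], [-0.137, 0.99, -0.021], [0.221, 0.01, -0.975]]
wrist_force: [-9.9, -1.3, -2.3]
gripper_width: 0.734
```

```bash
python3 gb.py b -72 0 34;python3 - <<'E'
from station import optics; import cv2
s=optics.capture("scene")["frame"][:,:,::-1]
cv2.imwrite("pics/s23.png",cv2.resize(s[185:245,210:290],None,fx=10,fy=10,interpolation=cv2.INTER_CUBIC))
E
```

```text
t 18.6 G bed mm [-81.8   0.6  34.4] level [-88.    0.6 -11.1] yaw err -0.49 tilt [-12.6   -1.23] F bed [-9.8  0.2  3. ] Fw [-9.9 -1.3 -2.3] w 0.734
units [-0.3  -0.02 -0.25]
bed x,z axes in tool units per 10mm: [-0.29  0.   -0.27] [ 0.27  0.   -0.29]
```

View pics/s23.png

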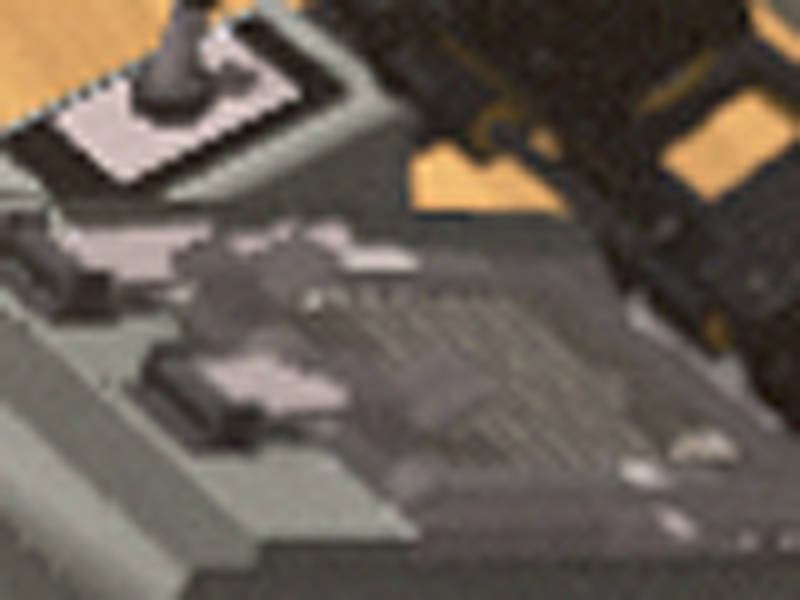

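>>> servo_tool --deltas '[{"slide": [-0.3, 0, -0.27], "spin": -0.05}, {"slide": [-0.25, 0, -0.22], "spin": 0}]'

```text
time_s: 18.85
tcp_pos: [0.529, -0.1215, 0.0599]
ee_rot: [[-0.961, -0.141, -0.236], [-0.14, 0.99, -0.021], [0.237, 0.013, -0.971]]
wrist_force: [-3.5, 0.8, 0.9]
gripper_width: 0.73
```

```bash
python3 gb.py b -66 0 34;python3 - <<'E'
from station import optics; import cv2
s=optics.capture("scene")["frame"][:,:,::-1]
cv2.imwrite("pics/s24.png",cv2.resize(s[185:245,210:290],None,fx=10,fy=10,interpolation=cv2.INTER_CUBIC))
E
```

```text
t 18.85 G bed mm [-68.4   0.7  34.3] level [-76.4   0.7  -4.5] yaw err -0.36 tilt [-13.53  -1.19] F bed [-2.4  1.3  2.4] Fw [-3.5  0.8  0.9] w 0.73
units [-0.08 -0.03 -0.06]
bed x,z axes in tool units per 10mm: [-0.29  0.   -0.28] [ 0.28  0.   -0.29]
```

View pics/s24.png

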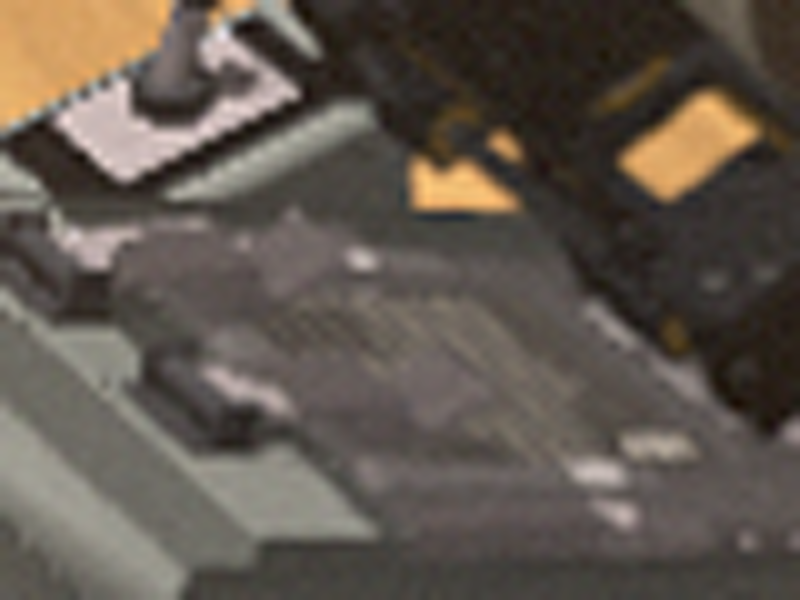

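>>> servo_tool --deltas '[{"slide": [-0.22, 0, -0.2], "spin": -0.04}]'

```text
time_s: 19.0
tcp_pos: [0.534, -0.1213, 0.0637]
ee_rot: [[-0.959, -0.146, -0.242], [-0.145, 0.989, -0.022], [0.243, 0.014, -0.97]]
wrist_force: [-15.8, -5.4, -4.1]
gripper_width: 0.733
```

```bash
python3 gb.py b -66 0 34
```

```text
t 19.0 G bed mm [-61.9   0.2  34.9] level [-71.1   0.2  -0.8] yaw err -0.09 tilt [-13.88  -1.27] F bed [-16.2  -3.1   4.6] Fw [-15.8  -5.4  -4.1] w 0.733
units [ 0.09 -0.01  0.14]
bed x,z axes in tool units per 10mm: [-0.29  0.   -0.28] [ 0.28  0.   -0.29]
```

>>> servo_tool --deltas '[{"slide": [-0.22, 0, -0.2], "spin": 0}]'

```text
time_s: 19.1
tcp_pos: [0.5329, -0.1214, 0.0654]
ee_rot: [[-0.955, -0.143, -0.26], [-0.143, 0.99, -0.022], [0.261, 0.016, -0.965]]
wrist_force: [-17.1, -5.9, -5.4]
gripper_width: 0.732
```

```bash
python3 gb.py b -66 0 34;python3 - <<'E'
from station import optics; import cv2
s=optics.capture("scene")["frame"][:,:,::-1]
cv2.imwrite("pics/s25.png",cv2.resize(s[185:245,210:290],None,fx=10,fy=10,interpolation=cv2.INTER_CUBIC))
s=optics.capture("top")["frame"][:,:,::-1]
cv2.imwrite("pics/t25.png",cv2.resize(s[140:280,310:450],None,fx=4,fy=4,interpolation=cv2.INTER_CUBIC))
E
```

```text
t 19.1 G bed mm [-61.4   0.1  36.2] level [-71.3   0.1   0.6] yaw err -0.22 tilt [-14.93  -1.28] F bed [-18.   -3.3   4.2] Fw [-17.1  -5.9  -5.4] w 0.732
units [ 0.07 -0.01  0.19]
bed x,z axes in tool units per 10mm: [-0.28  0.   -0.28] [ 0.28  0.   -0.28]
```

View pics/s25.png

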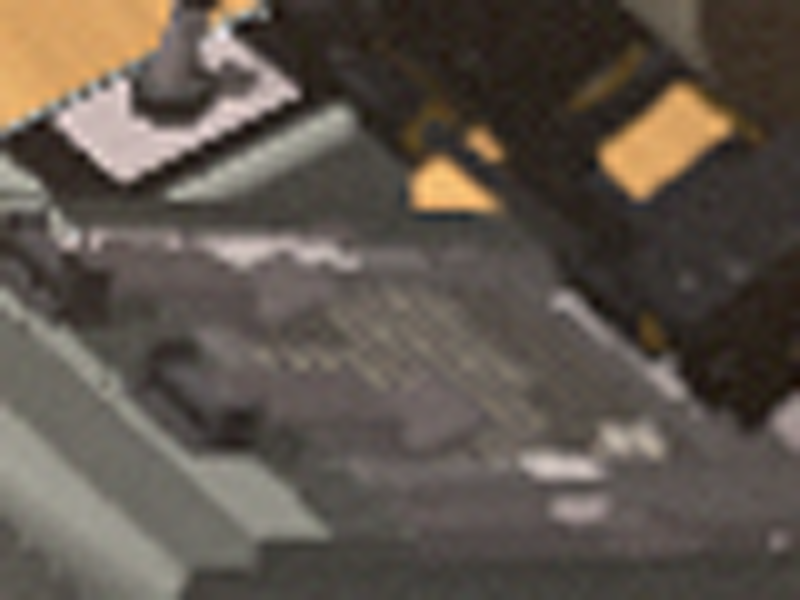

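View pics/t25.png

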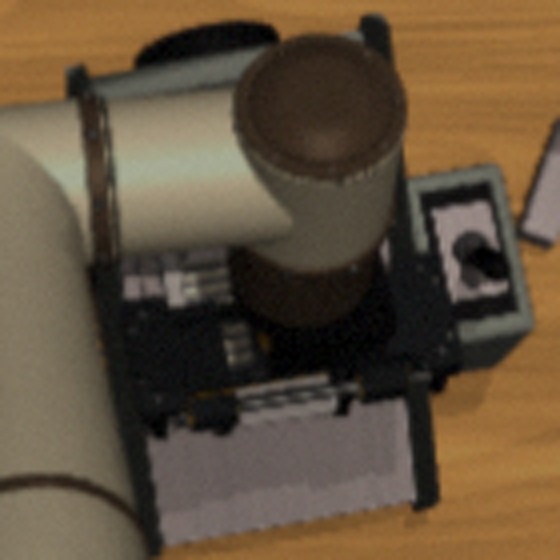

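>>> servo_tool --deltas '[{"slide": [0, 0, 0], "spin": 0}, {"slide": [0, 0, 0], "spin": 0}, {"slide": [0, 0, 0], "spin": 0}, {"slide": [0, 0, 0], "spin": 0}]' --gripper 0

```text
time_s: 19.6
tcp_pos: [0.5344, -0.1209, 0.0645]
ee_rot: [[-0.955, -0.144, -0.26], [-0.143, 0.989, -0.022], [0.26, 0.016, -0.965]]
wrist_force: [-2.2, 1.6, 2.7]
gripper_width: 0.966
```

```bash
python3 gb.py b -66 0 34;python3 - <<'E'
from station import optics; import cv2
s=optics.capture("scene")["frame"][:,:,::-1]
cv2.imwrite("pics/s26.png",cv2.resize(s[185:245,210:290],None,fx=10,fy=10,interpolation=cv2.INTER_CUBIC))
E
```

```text
t 19.6 G bed mm [-60.5   0.4  34.7] level [-69.7   0.4  -0.2] yaw err -0.2 tilt [-14.89  -1.27] F bed [-0.3  1.9  3.3] Fw [-2.2  1.6  2.7] w 0.966
units [ 0.14 -0.02  0.18]
bed x,z axes in tool units per 10mm: [-0.28  0.   -0.28] [ 0.28  0.   -0.28]
```

View pics/s26.png

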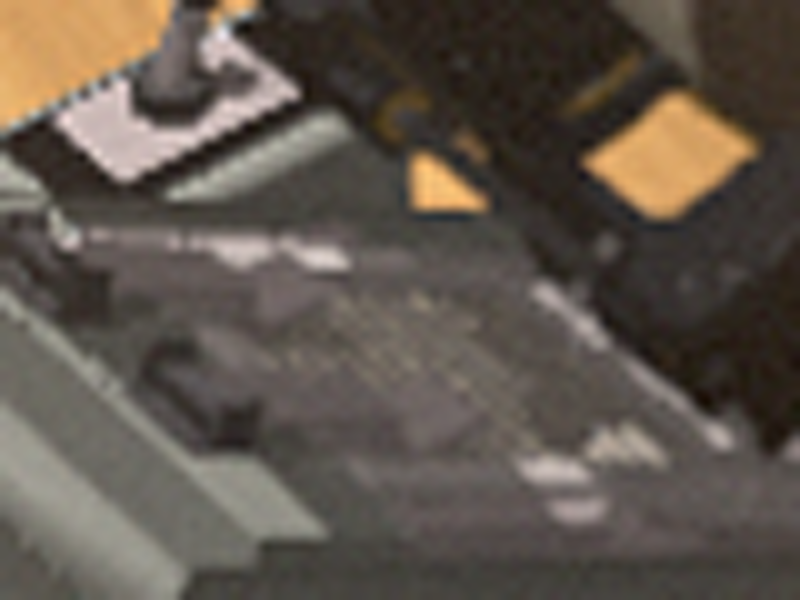

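>>> servo_tool --deltas '[{"slide": [0.15, 0, -0.5], "spin": 0}, {"slide": [0.26, 0, -0.9], "spin": 0}, {"slide": [0.26, 0, -0.96], "spin": 0}, {"slide": [0.26, 0, -0.96], "spin": 0}, {"slide": [0.3, 0, -0.96], "spin": 0}, {"slide": [0.3, 0, -0.96], "spin": 0}]'

```text
time_s: 20.25
tcp_pos: [0.5372, -0.1239, 0.2077]
ee_rot: [[-0.958, -0.148, -0.246], [-0.146, 0.989, -0.025], [0.247, 0.012, -0.969]]
wrist_force: [0.2, -0.4, 0.1]
gripper_width: 1.001
```

```bash
python3 go.py;python3 - <<'E'
from station import optics; import cv2
s=optics.capture("scene")["frame"][:,:,::-1]
cv2.imwrite("pics/s27.png",cv2.resize(s[150:290,170:330],None,fx=5,fy=4.2,interpolation=cv2.INTER_CUBIC))
s=optics.capture("wrist")["frame"][:,:,::-1]
cv2.imwrite("pics/w27.png",s)
E
```

```text
t 20.25 TIP [ 0.5451 -0.1232  0.2387] yazim 98.5 tilt [-14.12  -1.42] F [ 0.2 -0.4  0.1] M [ 0.07 -0.6  -0.03] w 1.001
```

View pics/s27.png

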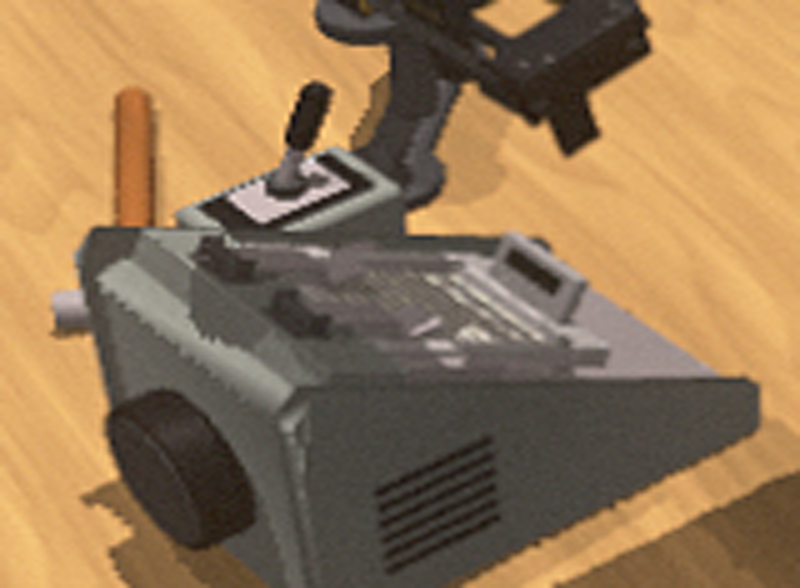

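View pics/w27.png

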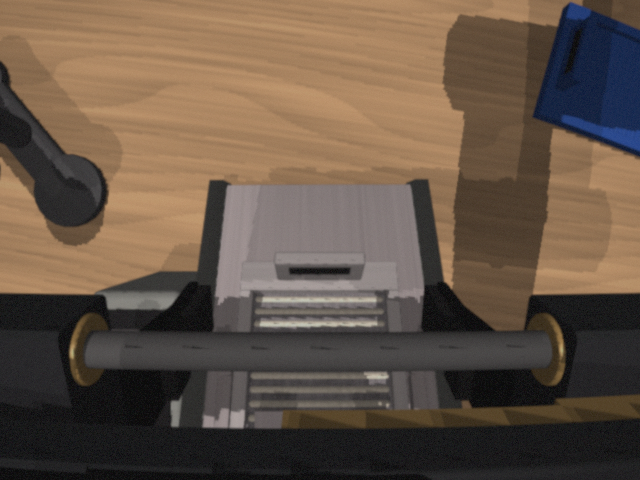

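```bash
cat > chk.py <<'E'
from h import *; from station import optics; import sys
b=json.load(open("fit.json"))["bed"]; O,B=bedT(b)
c=optics.capture("scene"); x0,y0,k=205,185,7
im=cv2.resize(c["frame"][y0:y0+75,x0:x0+110,::-1],None,fx=k,fy=k,interpolation=cv2.INTER_CUBIC); cv2.imwrite(sys.argv[1].replace(".png","r.png"),im)
for dx,col in ((0,(0,255,0)),(-8,(0,0,255))):
    for z,x1,x2,y in ((15,-80,-80,60),(15,-80,66,60),(47,-73,-63,32)):
        P=np.array([B@(np.array([a+dx,bb,z])/1e3)+O for a,bb in [(x1,y),(x2,y),(x2,-y),(x1,-y)]])
        cv2.polylines(im,[((proj(c,P)-[x0,y0]+.5)*k).astype(int).reshape(-1,1,2)],True,col,1)
cv2.imwrite(sys.argv[1],im)
E
python3 chk.py pics/c1.png
```

```text
(no output)
```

View pics/c1.png

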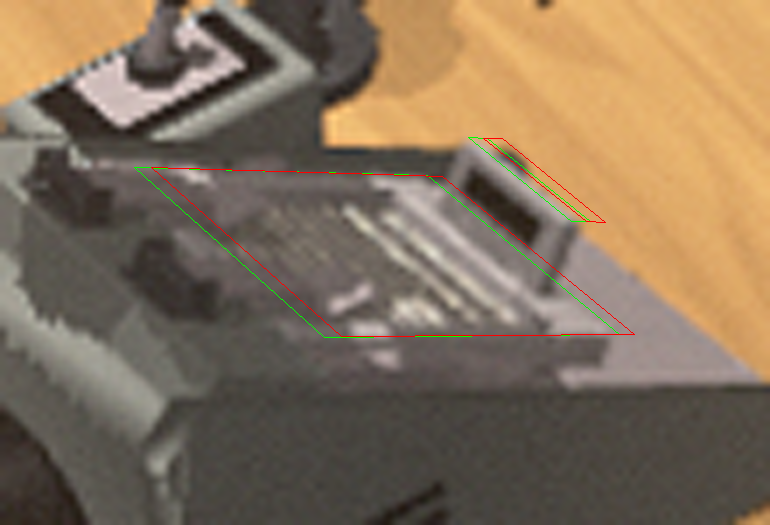

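View pics/c1r.png

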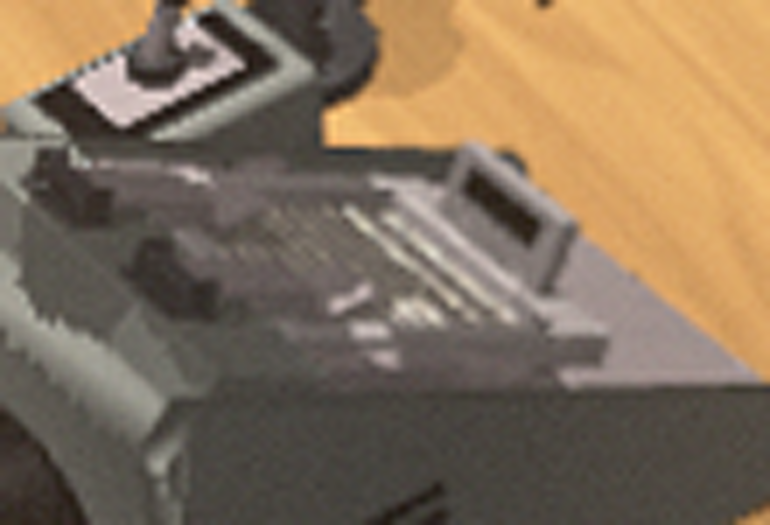

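```bash
python3 go.py 0.5625 -0.2486 0.28 98.47; python3 go.py 0.5625 -0.2486 0.177
```

```text
t 20.4 TIP [ 0.546  -0.1232  0.2396] yazim 98.5 tilt [-13.88  -1.41] F [-0.8 -0.2  0. ] M [ 0.02 -0.57  0.02] w 0.996
units [ 0.49 -5.04 -1.61]
spin 0.003125868828380618
t 20.4 TIP [ 0.546  -0.1232  0.2396] yazim 98.5 tilt [-13.88  -1.41] F [-0.8 -0.2  0. ] M [ 0.02 -0.57  0.02] w 0.996
units [-0.51 -5.09  2.39]
```

>>> servo_tool --deltas '[{"slide": [0.25, 0, -0.8], "spin": 0}, {"slide": [0.25, -0.4, -0.8], "spin": 0}, {"slide": [0, -1, 0], "spin": 0}, {"slide": [0, -1, 0], "spin": 0}, {"slide": [0, -1, 0], "spin": 0}, {"slide": [0, -1, 0], "spin": 0}, {"slide": [0, -0.6, 0], "spin": 0}, {"slide": [0, 0, 0], "spin": 0}]' --gripper 255

```text
time_s: 21.2
tcp_pos: [0.5578, -0.2519, 0.2484]
ee_rot: [[-0.96, -0.152, -0.236], [-0.15, 0.988, -0.025], [0.237, 0.011, -0.971]]
wrist_force: [0.2, 0.3, -0.1]
gripper_width: 0.354
```

```bash
python3 go.py 0.5625 -0.2486 0.177 98.47
```

```text
t 21.2 TIP [ 0.5654 -0.2511  0.2794] yazim 98.75 tilt [-13.53  -1.44] F [ 0.2  0.3 -0.1] M [ 0.06 -0.48 -0.01] w 0.354
units [-0.88  0.07  4.01]
spin 0.03456441455926118
```

>>> servo_tool --deltas '[{"slide": [0, 0.05, 0], "spin": 0.03}, {"slide": [0, 0, 0], "spin": 0}, {"slide": [-0.18, 0, 0.8], "spin": 0}, {"slide": [-0.18, 0, 0.8], "spin": 0}, {"slide": [-0.18, 0, 0.8], "spin": 0}, {"slide": [-0.18, 0, 0.8], "spin": 0}, {"slide": [-0.15, 0, 0.5], "spin": 0}, {"slide": [0, 0, 0], "spin": 0}]'

```text
time_s: 22.0
tcp_pos: [0.5585, -0.2431, 0.1523]
ee_rot: [[-0.961, -0.156, -0.23], [-0.154, 0.988, -0.027], [0.232, 0.01, -0.973]]
wrist_force: [-0.5, 0.5, -0.1]
gripper_width: 0.004
```

```bash
python3 go.py 0.5625 -0.2486 0.177 98.47;python3 - <<'E'
from station import optics; import cv2
s=optics.capture("scene")["frame"][:,:,::-1]
cv2.imwrite("pics/s30.png",cv2.resize(s[130:260,170:330],None,fx=5,fy=4.5,interpolation=cv2.INTER_CUBIC))
cv2.imwrite("pics/w30.png",optics.capture("wrist")["frame"][:,:,::-1])
E
```

```text
t 22.0 TIP [ 0.5659 -0.2422  0.1834] yazim 98.96 tilt [-13.21  -1.54] F [-0.5  0.5 -0.1] M [-0.   -0.5  -0.01] w 0.004
units [ 0.11 -0.23  0.29]
spin 0.06123288291922435
```

View pics/s30.png

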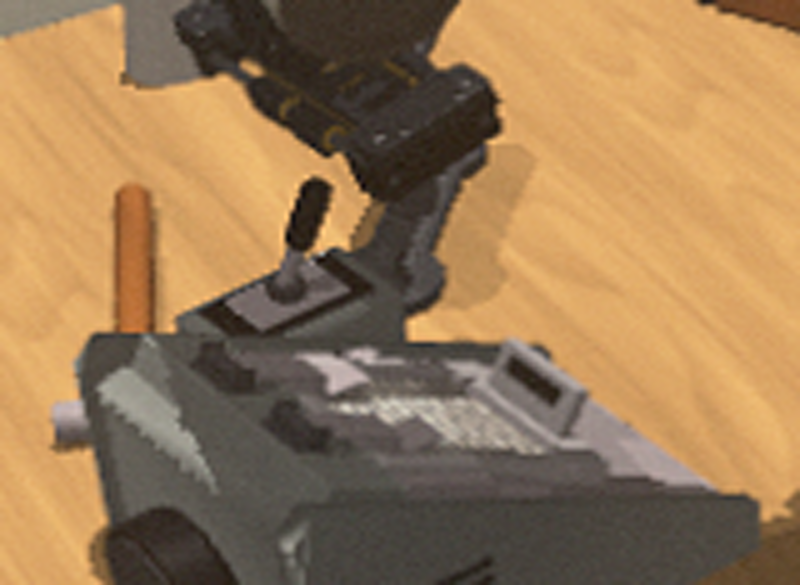

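View pics/w30.png

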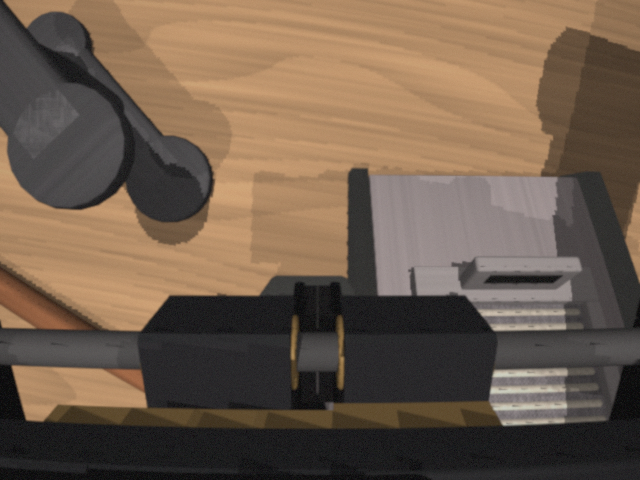

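Run:
```python
from h import *; from station import optics,sense
s=sense();R=s["ee_rot"];c=optics.capture("scene"); im=cv2.imread("pics/s30.png")
for d,col in ((.032,(0,0,255)),(.0507,(0,255,255)),(.1,(0,255,0))):
    q=(proj(c,s["tcp_pos"]-d*R[:,2])[0]-[170,130]+.5)*[5,4.5]; cv2.circle(im,(int(q[0]),int(q[1])),4,col,-1)
tip=np.array(json.load(open("fit.json"))["tip"])
q=(proj(c,tip)[0]-[170,130]+.5)*[5,4.5]; cv2.circle(im,(int(q[0]),int(q[1])),4,(255,0,255),-1)
cv2.imwrite("pics/s31.png",im[100:500,100:600]); print(tip)
```

```text
[ 0.60706183 -0.24202322  0.19745972]
```

View pics/s31.png

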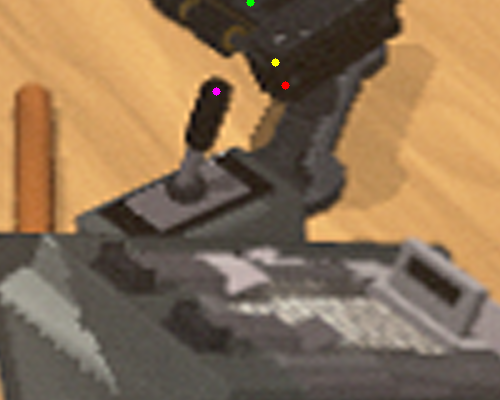

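>>> servo_tool --deltas '[{"slide": [0.05, -0.25, 0.3], "spin": 0.05}, {"slide": [-0.6, 0, -0.14], "spin": 0}, {"slide": [-0.6, 0, -0.14], "spin": 0}, {"slide": [-0.6, 0, -0.14], "spin": 0}, {"slide": [-0.6, 0, -0.14], "spin": 0}]'

```text
time_s: 22.65
tcp_pos: [0.618, -0.2441, 0.153]
ee_rot: [[-0.964, -0.145, -0.224], [-0.142, 0.989, -0.029], [0.226, 0.004, -0.974]]
wrist_force: [-3.1, 0.5, 0.0]
gripper_width: 0.007
```

```bash
python3 go.py 0.633 -0.238 0.177 98.47;python3 - <<'E'
from station import optics; import cv2
s=optics.capture("scene")["frame"][:,:,::-1]
cv2.imwrite("pics/s32.png",cv2.resize(s[130:260,170:330],None,fx=5,fy=4.5,interpolation=cv2.INTER_CUBIC))
E
```

```text
t 22.65 TIP [ 0.6252 -0.2432  0.1842] yazim 98.33 tilt [-12.85  -1.64] F [-3.1  0.5  0. ] M [ 0.18  0.15 -0.05] w 0.007
units [-0.4   0.16  0.2 ]
spin -0.01759170708333002
```

View pics/s32.png

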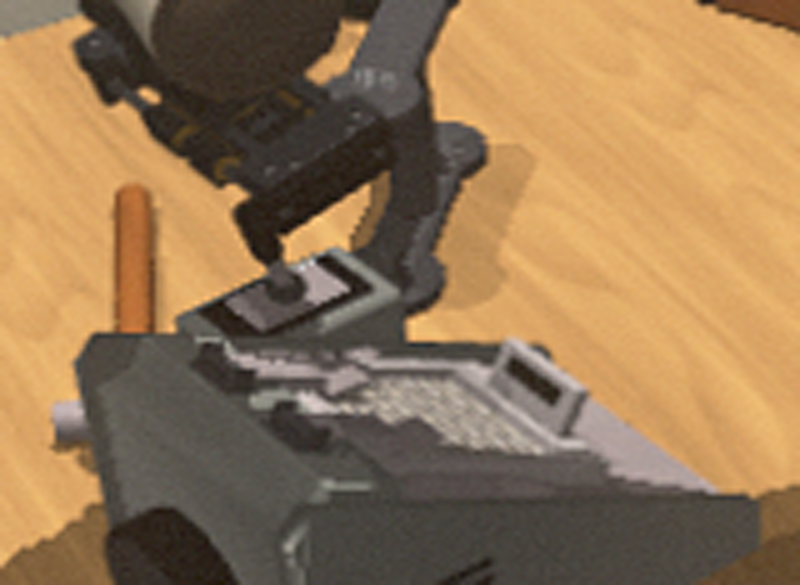

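>>> servo_tool --deltas '[{"slide": [-0.4, 0, -0.05], "spin": 0}, {"slide": [-0.3, 0, -0.05], "spin": 0}]'

```text
time_s: 22.9
tcp_pos: [0.6251, -0.2432, 0.1522]
ee_rot: [[-0.957, -0.142, -0.253], [-0.14, 0.99, -0.028], [0.254, 0.009, -0.967]]
wrist_force: [-18.9, -1.4, 5.0]
gripper_width: 0.004
```

```bash
python3 go.py 0.633 -0.238 0.177 98.47;python3 - <<'E'
from station import optics; import cv2
s=optics.capture("scene")["frame"][:,:,::-1]
cv2.imwrite("pics/s33.png",cv2.resize(s[130:260,170:330],None,fx=5,fy=4.5,interpolation=cv2.INTER_CUBIC))
E
```

```text
t 22.9 TIP [ 0.6331 -0.2423  0.1831] yazim 98.18 tilt [-14.49  -1.6 ] F [-18.9  -1.4   5. ] M [-0.23  5.42  0.06] w 0.004
units [-0.08  0.17  0.23]
spin -0.036068169406583195
```

View pics/s33.png

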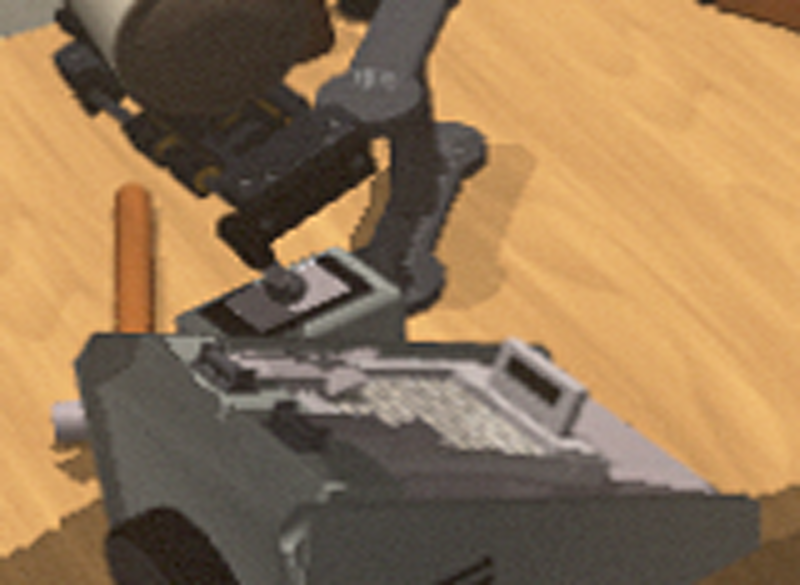

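>>> servo_tool --deltas '[{"slide": [0.6, 0, 0.1], "spin": 0}, {"slide": [0.6, 0, 0], "spin": 0}, {"slide": [0.5, 0, -0.8], "spin": 0}, {"slide": [0.5, 0, -1], "spin": 0}, {"slide": [0.6, 0, -1], "spin": 0}, {"slide": [0.6, 0, -1], "spin": 0}, {"slide": [0.6, 0, -1], "spin": 0}, {"slide": [0.6, 0, -1], "spin": 0}, {"slide": [0, 0, 0], "spin": 0}]'

```text
time_s: 23.85
tcp_pos: [0.5433, -0.2613, 0.3271]
ee_rot: [[-0.958, -0.135, -0.253], [-0.132, 0.991, -0.028], [0.255, 0.006, -0.967]]
wrist_force: [0.7, 0.1, 0.5]
gripper_width: 0.01
```

```bash
python3 go.py
python3 - <<'E'
from h import *; from station import optics
c=optics.capture("scene"); s=c["frame"][:,:,::-1]
cv2.imwrite("pics/s34.png",cv2.resize(s[160:260,170:310],None,fx=5.6,fy=5.6,interpolation=cv2.INTER_CUBIC))
cv2.imwrite("pics/s34f.png",s)
t=optics.capture("top"); s=t["frame"][:,:,::-1]
cv2.imwrite("pics/t34.png",cv2.resize(s[135:280,315:460],None,fx=4,fy=4,interpolation=cv2.INTER_CUBIC))
E
```

```text
t 23.85 TIP [ 0.5514 -0.2604  0.3581] yazim 97.75 tilt [-14.5   -1.63] F [0.7 0.1 0.5] M [ 0.04 -0.52  0.01] w 0.01
```

View pics/s34.png

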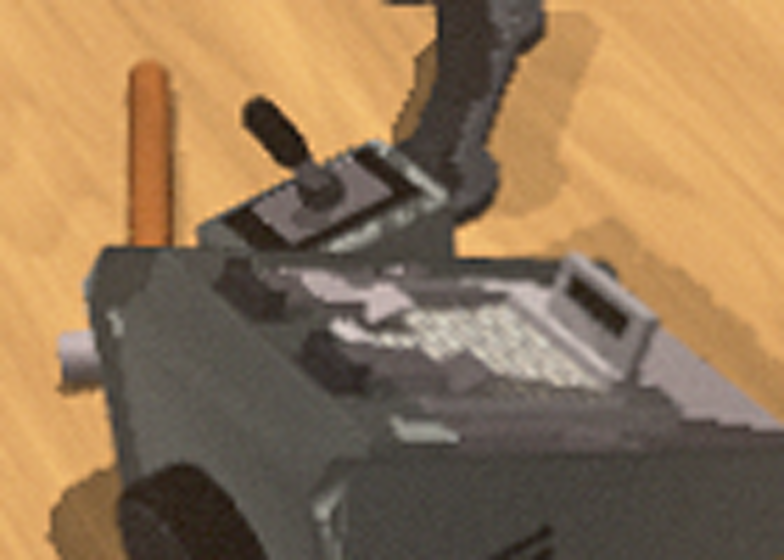

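View pics/t34.png

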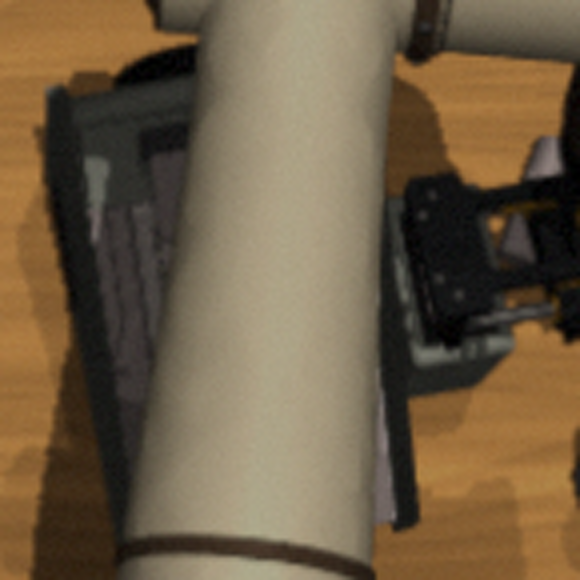

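```bash
python3 - <<'E'
from h import *; from station import optics
c=optics.capture("scene")
tip=np.array(json.load(open("fit.json"))["tip"]); b=json.load(open("fit.json"))["bed"]
d=Rz(b[3])@[1,0,0]; piv=tip+.026*d-[0,0,.054]
for a in (0,.6,.75,.9):
    L=a-.449; print(a,proj(c,piv+.06*(np.sin(L)*d+np.cos(L)*np.array([0,0,1])))[0].round(1))
E
python3 chk.py pics/c2.png
```

```text
0 [232.7 172. ]
0.6 [221.4 175.7]
0.75 [218.6 177.6]
0.9 [216.  179.9]
```

View pics/s34f.png

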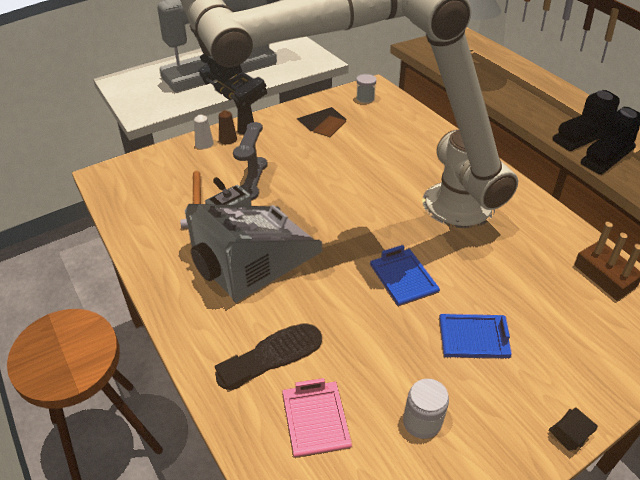

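View pics/c2r.png

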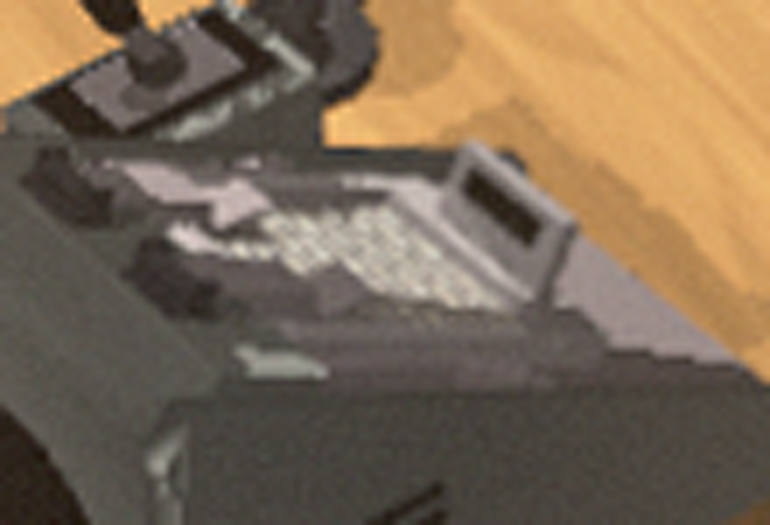

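The switch tip is at pixel (216.4, 180); I predicted (216.0, 179.9) for 0.9 rad. The filter hasn't moved since I let go, the clip lips are back within about 1 px of their resting rows, and the robot is clear of everything. I'm handing the job in.

```bash
python3 -c "
from station import r,sense
print(sense()['time_s'], r.finish_job())"
```

```text
the job is handed in; nothing more can be done
24.05 None
```

The filter is home against the stop under both clips, and the extractor is switched on. I handed the job in at 24 s of the 51 s allowed; no verdict was reported.

**What I did**
- **Filter:** I gripped it by the side edges of its tab, laid it on the bed and slid it up under the clips until the stop blocked it at about 18 N. Then I let go.
- **Switch:** I pushed the handle over with shut fingers until its end stop at about 19 N, then backed clear.

**What the last checks showed**
- **Filter:** it has not moved in the pictures since release. It lies slightly beyond where my fit of the bed put "home", so the fit is about 4–6 mm off. I judged "home" by the stop force and by the clips, which were seen to lift and then drop.
- **Clips:** both lips are back within about a pixel of where they rest with nothing under them. I could not read the joint angles directly.
- **Switch:** the handle tip is at the pixel predicted for about 0.9 rad.
- **Other objects:** the last, sole, hammer, glue tin and look-alikes look unmoved in the scene picture.

**What failed or disagreed**
- **Tool length:** the real fingertips are about 32 mm short of the reported TCP, so the first grasp closed above the tab. I corrected for this from then on.
- **Over-tilted filter:** while laying it down I pressed the tail past the bed's lower edge and tipped the nose about 7° too high. I worked it flat against the bed; one press peaked at 66 N at the wrist (limit 120 N).
- **Tool tilt:** the tool drifted to about 15° off vertical over the run. It caused no contact that I could see.

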